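Tip a tall canister onto the drain stand

TASK

Swing the drain stand's folded bar up and over until it stays up by itself. Lean the tall steel canister, mouth towards the stand, on that raised bar with its foot still on the worktop and let go; then take it again lower down, near its foot, and finish the tip so that it lies on both bars of the stand, mouth down over the tray to drain. Let go of it there, and leave the other things where they are.

Things in the scene. Friction and masses are not known exactly. Their poses are not given: they have to be found in the camera images.
- stand: Drain stand, fixed: white drip tray 130 (x) by 250 (y) mm, walls 13 mm high, two crosswise steel bars. Origin: centre of its underside, on the worktop; z up, y along the tray from the low-bar end to the folding-bar end. In place, the canister lies along y, foot towards +y, about 15 degrees mouth down, its mouth 90 to 105 mm from the origin in -y; the folding bar is then some 70 mm from its foot.
- bail (a joint): Hinge of the folding bar (rad). 0: folded, lying level outside the tray and pointing along the stand's +y. Grows as the bar swings up and over towards -y: upright at 1.57, stopped at 2.007, which is 25 degrees past upright, where its own weight holds it. It swings freely (almost no friction) and falls back to 0 if let go before 1.57.
- bail_bar (a point): Middle of the folding bar: 10 mm round steel along the stand's x, on two 90 mm arms (8 mm wires, 104 mm apart). Its middle 32 mm is bare; either side sits a grey cone widening to 32 mm across. Folded: y = +200, z = 25 mm in the stand's frame; fully raised: y = +72, z = 106.6 mm.
- bail_hinge (a point): Point on the folding bar's hinge axis (which runs along the stand's x), midway between the lugs: y = +110 mm, z = 25 mm in the stand's frame.
- low_bar (a point): Middle of the fixed low bar: 10 mm thick, along the stand's x, same cones and bare 32 mm middle; y = -33, z = 78.5 mm in the stand's frame.
- canister_center (a point): Centre, half-way up, of the tall canister: plain round steel tube, 50 mm diameter, 240 mm tall, open top, wall 3 mm, foot 10 mm thick, 0.16 to 0.26 kg, balance point about 105 mm from the foot. Starts upright, foot on the worktop. z points along its axis from foot to mouth.
- canister_mouth (a point): Centre of the canister's open mouth, 120 mm from its centre along its z.
- canister_foot (a point): Centre of the underside of the canister's foot, 120 mm from its centre against its z.
- dish: Petri dish, a bystander, 60 mm across, 14 mm high, loose on the worktop; origin at its underside.
- oil: Small brown bottle with a black cap, a bystander, 26 mm across, 60 mm high, loose; origin at its underside.
- pad: Small flat white sachet, a bystander, 50 by 50 by 7 mm, loose; origin at its underside.
- counter: Small round hand counter, a bystander, 45 by 61 by 27 mm, loose; origin at its underside.

How it is judged:
By the outcome, as a careful person would: the job done as asked, in the order asked, and still so for the second after the job is handed in, with the robot touching nothing.
It also fails if it takes over 70 s, if anything falls off the work surface, if the arm or the gripper's body presses on something with over 40 N, if the wrist force passes 120 N, or if a joint passes its speed limit or range.

ROBOT

A 6-joint arm with a two-finger parallel gripper is mounted at the origin on a cart in front of the work surface, level with it; the furniture and walls round the work are solid. World frame = base frame: x ahead of the robot, y to its left, z up, the work surface at z = 0. Lengths are in mm, angles in degrees, forces in N, time in s.
With the tool pointing down it reaches from about 350 to 850 mm from the base axis. Payload 8.1 kg.
Tool frame: the origin (TCP) lies at the very end of the fingers, on their centre line; the grasp point (between the pads) lies 19 mm behind it; z points along the fingers, y is the direction in which the jaws open and shut (so a half turn about z gives the same grasp; the last joint's range is limited). The gripper opens to 85 mm and grips with 20 to 120 N. Pads are 22 mm wide; open, the fingers measure 114 mm over their backs; the gripper's body (76 mm by 85 mm) begins 54 mm behind the grasp point. The pads swing forward as they close: fully open they stand 13 mm farther back than shut.
Start: joints at [-73.533, 7.471, 85.268, -0, 87.261, -4.893], TCP at [218.555, -558.783, 210.892] pointing down, gripper open.
Joint ranges: [-169.43, 169.43], [-51.17, 129.36], [1.28, 143.12], [-76.62, 256.62], [0, 156.53], [-152.29, 152.29]. Speed limits (degrees/s): [136.94, 136.94, 159.86, 180, 180, 180].

INTERFACE

Orientations are given as [roll, pitch, yaw] about the fixed x, y, z axes, in that order (R = Rz(yaw) Ry(pitch) Rx(roll)).
In Python, from bench import sensors, viewer, job gives the robot as it stands.
- The arm moves only by the shell command python3 -m pendant 'ROWS' [FORCE]. ROWS is JSON, one flat list of numbers, 5 for each row, row after row: the shift along the world's x, y, z in mm, then the turn about the world's z in rad, then the finger opening in mm, from 0 to 85.4. In form: [x, y, z, twist, hand, x, y, z, twist, hand, ...]. A call has 1 to 12 rows; each row shifts and turns the pose as measured when the row begins; what a row does not reach is not made up. A row lasts 1/12 s, in which the tool goes at most 41.7 mm and 7.16 degrees, less where a joint would pass 70% of its speed; a pose out of reach is approached as far as the arm can. A call with a gripper value outside its range is refused whole. The fingers move at their own pace and stop on an object; FORCE is the grip in N (left out, the last holds). Time passes only in rows, so rows that do not move let the fingers close. It gives the time, the measured TCP pose, the force and the opening at its end, in the units of the state.
- sensors.sense(): the state, without advancing time (a new reading comes with each control period).
- viewer.snapshot(name): name is "scene" or "side" or "wrist"; returns a dict with "frame" (480x640x3 uint8, blue, green, red), "z_map" (480x640 float32, mm along the optical axis (not along the pixel's ray), 0 where there is no reading), "fx", "fy", "cx", "cy" (pixels), "view" (4x4, takes a point from world to camera coordinates). Camera axes: x right, y down, z forward; pixel columns grow to the right and rows downward; lengths in mm; the calibration is good to about 2 mm. A picture is of the moment at which its call begins.
- job.hand_in(): hands the job in, once; it reports no verdict.
The state is a dict: "time": time; "joint_pos": joint angles; "qd": joint speeds; "joint_efforts": joint torques, N m; "tool_pos": TCP position; "tcp_rot": TCP orientation; "ft_force": force on the tool from outside, world axes, zero at the start; "wrist_torque": the same for the moment, N m; "finger_gap": finger opening in mm.
Only numpy, scipy, OpenCV 4.12 (cv2) and the standard library are available. Lean on these libraries where they do the work, as an engineer would, in place of code of your own. Each camera call takes 0.05 s, during which the arm holds its last target.

## Working session

There is one attempt and no reset: what is moved stays moved. The work goes in short steps, Python scripts to look and compute and a shell command to move; the robot and the scene stay as the last step left them, time stands still between calls to the robot, and variables do not carry over. Pictures are saved under pics/ and viewed, and the job is handed in when it is done.

```bash
ls; mkdir -p pics
cat > h.py <<'E'
import numpy as np, cv2
from bench import sensors, viewer, job
def snap(n,name):
    s=viewer.snapshot(n); cv2.imwrite(f'pics/{name}.png',s['frame']); np.savez(f'pics/{name}.npz',z=s['z_map'],f=s['frame'],K=[s['fx'],s['fy'],s['cx'],s['cy']],V=s['view']); return s
def cloud(s):
    z=s['z_map'].astype(float); v,u=np.mgrid[0:480,0:640]
    P=np.stack([(u-s['cx'])/s['fx']*z,(v-s['cy'])/s['fy']*z,z,np.ones_like(z)],-1)
    W=P@np.linalg.inv(s['view']).T
    W[z==0]=np.nan
    return W[...,:3]
def proj(s,p):
    c=s['view']@np.r_[p,1]; return c[0]/c[2]*s['fx']+s['cx'],c[1]/c[2]*s['fy']+s['cy']
E
python3 - <<'E'
from h import *
print(sensors.sense())
for n in ['scene','side','wrist']:
    s=snap(n,n+'0'); print(n,np.linalg.inv(s['view'])[:3].round(2).tolist(),s['fx'])
E
```

```text
pics
{'time': 0.0, 'joint_pos': array([-7.35344613e+01,  7.51383939e+00,  8.53303600e+01, -1.98539168e-03,
        8.72609876e+01, -4.89129977e+00]), 'qd': array([ 0.03619024, -0.03254652, -0.08797846, -0.02444745,  0.02840394,
        0.03998484]), 'joint_efforts': array([ 2.76599326e-05, -5.69406617e+01, -5.00552344e+01, -3.26724403e-04,
        1.44392776e-02, -3.94582867e-05]), 'tool_pos': array([ 218.36275682, -558.22007961,  209.84732986]), 'tcp_rot': array([-1.79895027e+02, -6.99311095e-03,  2.13569288e+01]), 'ft_force': array([ 0.13289659, -0.52593074, -0.76570619]), 'wrist_torque': array([-0.00160784,  0.03631697, -0.0077176 ]), 'finger_gap': 85.65172080867934}
scene [[-0.71, -0.48, 0.51, -109.78], [-0.7, 0.5, -0.5, 641.18], [-0.02, -0.71, -0.7, 1008.47]] 522.9045001151488
side [[-0.89, -0.27, 0.36, -137.17], [-0.45, 0.52, -0.72, 1336.46], [0.0, -0.81, -0.59, 1196.46]] 609.3595574322567
wrist [[0.36, -0.89, -0.28, 290.0], [-0.93, -0.35, -0.11, -530.86], [-0.0, 0.3, -0.95, 373.58]] 369.4728661326815
```

View pics/scene0.png

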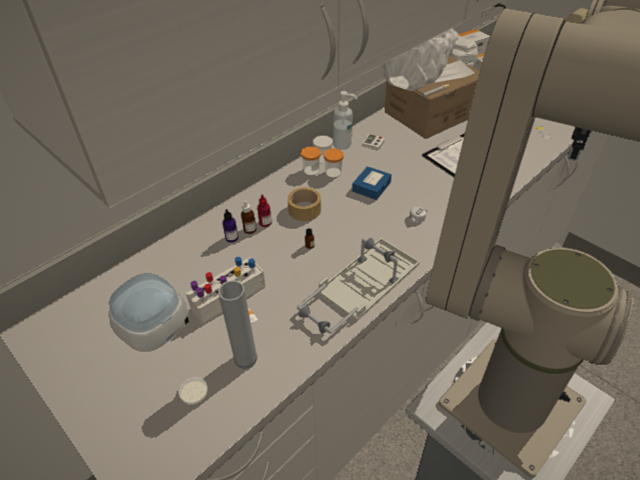

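View pics/side0.png

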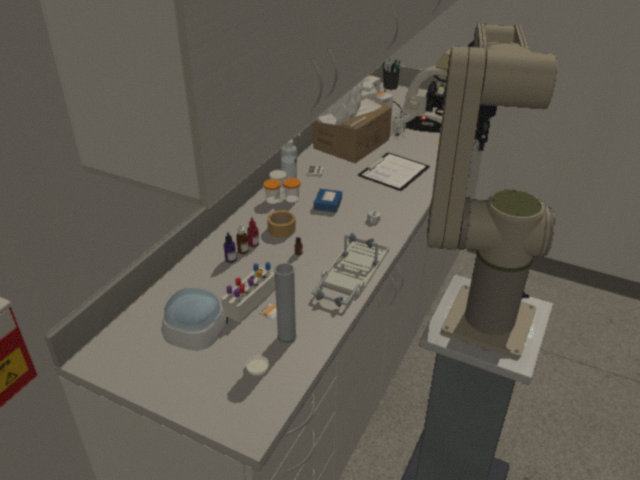

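View pics/wrist0.png

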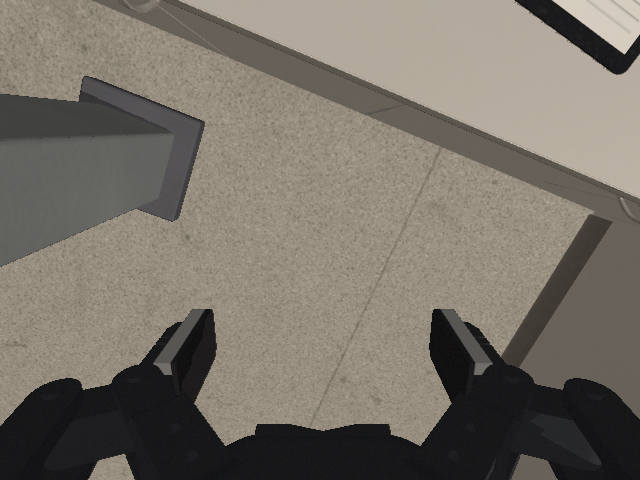

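Run:
```python
import cv2
a=cv2.imread('pics/scene0.png')[225:345,270:430]; cv2.imwrite('pics/z1.png',cv2.resize(a,None,fx=5,fy=5,interpolation=cv2.INTER_CUBIC))
a=cv2.imread('pics/side0.png')[220:390,230:400]; cv2.imwrite('pics/z2.png',cv2.resize(a,(600,600),interpolation=cv2.INTER_CUBIC))
```

```text
(no output)
```

View pics/z1.png

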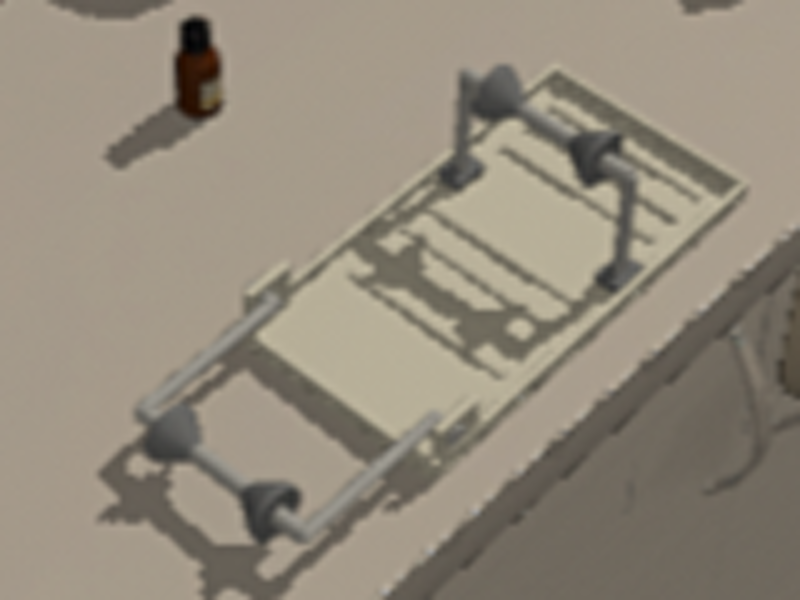

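View pics/z2.png

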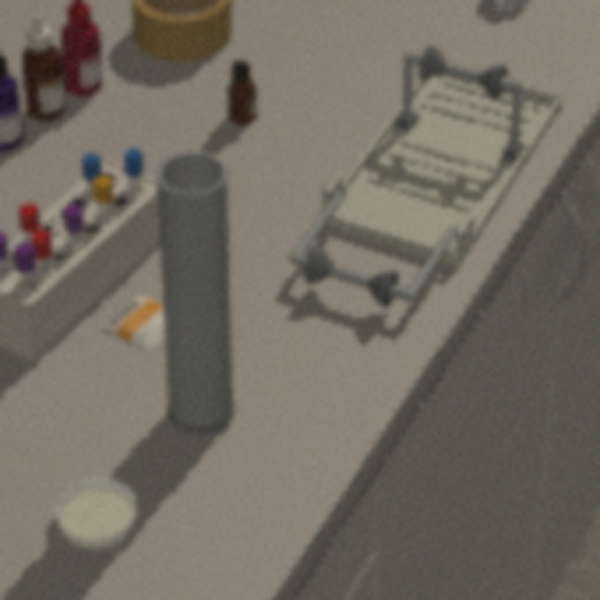

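Run:
```python
from h import *
class S(dict):pass
def load(n):
    d=np.load(f'pics/{n}.npz'); k=d['K']; return dict(z_map=d['z'],frame=d['f'],fx=k[0],fy=k[1],cx=k[2],cy=k[3],view=d['V'])
for n in ['scene0','side0']:
    s=load(n); W=cloud(s)
    m=(W[...,2]>5)&(W[...,0]>200)&(W[...,0]<600)&(W[...,1]>-300)&(W[...,1]<700)
    # topdown height image 1px=1mm... 
    img=np.zeros((1000,600),np.float32)
    for p in W[np.isfinite(W[...,0])]:
        x,y,z=p
        if 150<x<750 and -300<y<700 and z>-5: 
            i,j=int(700-y),int(x-150); 
            cv2.circle(img,(j,i),1,float(max(img[i,j],z,3)),-1)
    c=cv2.applyColorMap(np.clip(img*1.6,0,255).astype(np.uint8),cv2.COLORMAP_JET)
    c=cv2.resize(c,(360,600)); 
    cv2.imwrite(f'pics/top_{n}.png',c)
    np.save(f'pics/top_{n}.npy',img)
a=np.hstack([cv2.imread('pics/top_scene0.png'),cv2.imread('pics/top_side0.png')]);cv2.imwrite('pics/top.png',a)
```

```text
(no output)
```

View pics/top.png

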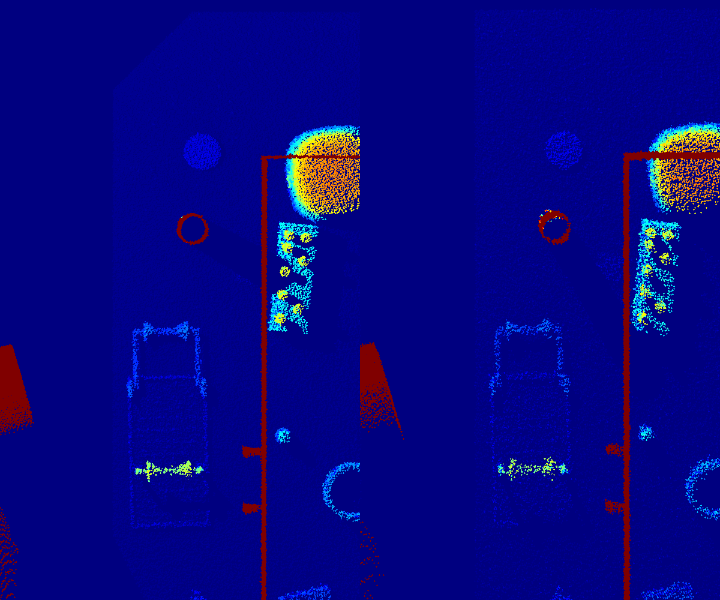

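Run:
```python
from h import *
from scipy.optimize import least_squares
def load(n):
    d=np.load(f'pics/{n}.npz'); k=d['K']; return dict(z_map=d['z'],frame=d['f'],fx=k[0],fy=k[1],cx=k[2],cy=k[3],view=d['V'])
Ws=[cloud(load(n)) for n in ['scene0','side0']]
for W in Ws:
    P=W[np.isfinite(W[...,0])]
    def sel(x0,x1,y0,y1,z0,z1): return P[(P[:,0]>x0)&(P[:,0]<x1)&(P[:,1]>y0)&(P[:,1]<y1)&(P[:,2]>z0)&(P[:,2]<z1)]
    t=sel(300,500,-50,50,-10,3); print('table z',np.median(sel(350,550,170,260,-10,6)[:,2]))
    b=sel(360,500,-120,-40,60,100); print('lowbar',len(b),b.mean(0).round(1),b.min(0).round(1),b.max(0).round(1),'slope',np.polyfit(b[:,0],b[:,1],1))
    b=sel(360,500,130,180,15,60); print('foldbar',len(b),b.mean(0).round(1),b.min(0).round(1),b.max(0).round(1),'slope',np.polyfit(b[:,0],b[:,1],1), b[:,2].max())
    c=sel(420,520,270,380,30,225); 
    f=least_squares(lambda q:np.hypot(c[:,0]-q[0],c[:,1]-q[1])-25,[470,320],loss='soft_l1'); print('can',f.x,c[:,2].max(), np.median(np.abs(f.fun)))
    c=sel(400,550,270,380,225,260);print('rim',np.percentile(c,[2,98],axis=0).round(1))
    tr=sel(340,520,-180,80,5,20); print('tray',np.percentile(tr,[1,99],axis=0).round(1))
    for nm,box in dict(dish=(430,540,400,500,6,30),oil=(590,650,-60,20,10,80),counter=(400,560,-330,-240,6,60),cup=(540,760,-300,600,280,1500)).items():
        q=sel(*box); 
        if len(q): print(nm,len(q),q.mean(0).round(1),q.min(0).round(1),q.max(0).round(1))
```

```text
table z -0.6433577576020753
lowbar 301 [428.4 -82.4  81.2] [ 376.7 -102.1   60.8] [487.8 -68.   96.1] slope [ 3.53623765e-02 -9.75019757e+01]
foldbar 347 [425.1 148.6  29.8] [371.  131.1  15.9] [482.8 164.5  45.4] slope [2.25524796e-02 1.39008699e+02] 45.38154897184393
can [472.58371938 317.51313406] 224.98000211466444 0.7142283182682245
rim [[446.6 294.4 225.4]
 [495.3 342.3 241.9]]
tray [[ 364.1 -177.5    5. ]
 [ 496.7   73.3   18.3]]
dish 619 [485.2 447.8  14. ] [456.4 417.6   6.1] [517.3 476.9  19.5]
oil 148 [618.5 -24.3  36.6] [608.3 -39.3  10.5] [632.8 -13.7  61.6]
counter 189 [ 478.5 -308.5   20.5] [ 460.  -329.3    6. ] [ 507.3 -284.    31.7]
cup 52985 [598.6 229.6 603.7] [ 553.8 -300.   449.7] [759.9 439.9 780.4]
table z 0.27095285833911475
lowbar 201 [436.1 -80.1  80.8] [ 380.5 -100.5   60.1] [494.3 -62.8  98.1] slope [ 3.92531945e-02 -9.71855480e+01]
foldbar 221 [430.  151.4  30.2] [375.9 131.   16.4] [486.4 168.7  44.5] slope [2.53714115e-02 1.40507139e+02] 44.532240913561736
can [476.35231426 318.95501677] 224.94027899688035 1.322547586457615
rim [[451.  296.2 225.6]
 [498.9 345.7 242.9]]
tray [[ 355.  -174.4    5. ]
 [ 505.    77.2   17.8]]
dish 385 [489.2 451.6  14.3] [439.7 401.3   6.1] [539.6 498.1  22.6]
oil 109 [625.2 -20.9  36.4] [614.2 -33.3  10.2] [643.1  -6.7  66.8]
counter 154 [ 485.6 -300.5   18.2] [ 402.2 -328.     6. ] [ 555.9 -246.4   35.2]
cup 36400 [621.3 263.  673.6] [ 559.1 -299.8  451.9] [760.  446.7 900. ]
```

```bash
python3 -m pendant '[15,35,0,-0.0175,85, 15,35,0,-0.0175,85, 15,35,0,-0.0175,85, 15,35,0,-0.0175,85, 15,35,0,-0.0175,85, 15,35,0,-0.0175,85, 15,35,0,-0.0175,85, 15,35,0,-0.0175,85, 15,35,0,-0.0175,85, 15,35,0,-0.0175,85, 15,35,0,-0.0175,85, 15,35,0,-0.0175,85]' 30
```

```text
time: 1.15
tool_pos: [396.0, -123.1, 202.8]
tcp_rot: [-179.5, 0.1, 8.0]
ft_force: [0.2, -0.2, -1.1]
finger_gap: 85.3
```

```bash
python3 -m pendant '[4,36,1,-0.016,60, 4,36,1,-0.016,60, 4,36,1,-0.016,60, 4,36,1,-0.016,60, 4,36,1,-0.016,60, 4,36,1,-0.016,60, 4,30,1,-0.016,60, 0,20,0,0,60,0,0,0,0,60]' 30
python3 - <<'E'
from h import *
print(sensors.sense()['tool_pos'],sensors.sense()['tcp_rot'])
s=snap('wrist','w1')
E
```

```text
time: 1.9
tool_pos: [422.1, 163.4, 209.1]
tcp_rot: [-179.4, 0.0, 1.6]
ft_force: [-0.6, 0.1, -0.3]
finger_gap: 60.1
[422.14822839 163.35963326 209.0933217 ] [-1.79355086e+02  3.57153611e-02  1.57809555e+00]
```

View pics/w1.png

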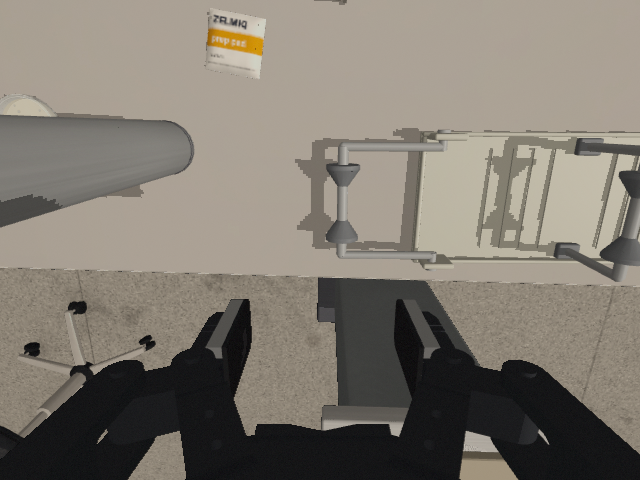

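The wrist view shows the folded bar's bare middle at about (342,203), the canister lying to the left, its foot near (180,150), and the sachet at (236,43).

Run:
```python
from h import *
def load(n):
    d=np.load(f'pics/{n}.npz'); k=d['K']; return dict(z_map=d['z'],frame=d['f'],fx=k[0],fy=k[1],cx=k[2],cy=k[3],view=d['V'])
s=load('w1'); W=cloud(s); P=W[np.isfinite(W[...,0])]
# ray-plane for edges
Vi=np.linalg.inv(s['view'])
def ray(u,v,z):
    d=Vi[:3,:3]@np.array([(u-s['cx'])/s['fx'],(v-s['cy'])/s['fy'],1]); o=Vi[:3,3]; return (o+d*(z-o[2])/d[2]).round(1)
print('bar mid',ray(342,203,25),'bar ends',ray(343,147,25),ray(341,254,25))
print('low bar',ray(637,181,78),ray(622,260,78),'sachet',ray(236,43,5))
b=W[170:240,325:360].reshape(-1,3); b=b[(b[:,2]>15)]; print(b.mean(0),b.max(0)); print('tab',np.nanmedian(W[60:110,280:400,2]))
c=P[(P[:,0]>400)&(P[:,0]<540)&(P[:,1]>260)&(P[:,1]<370)&(P[:,2]>40)&(P[:,2]<200)]
from scipy.optimize import least_squares
f=least_squares(lambda q:np.hypot(c[:,0]-q[0],c[:,1]-q[1])-25,[470,320],loss='soft_l1'); print('can',f.x,len(c),np.median(abs(f.fun)))
print(ray(422,137,13),ray(415,255,13),'sachet corners',[ray(*q,5).tolist() for q in[(210,10),(266,18),(206,69),(260,79)]])
```

```text
bar mid [429.7 146.7  25. ] bar ends [481.4 148.   25. ] [378.2 145.5  25. ]
low bar [464.6 -82.   78. ] [398.6 -88.   78. ] sachet [567.8 246.7   5. ]
[427.73378408 147.12737677  33.0869861 ] [462.66928586 162.0149114   42.80532578]
tab 0.6304647862453976
can [475.23232934 317.75967193] 10410 0.22408796499070327
[491.9  74.2  13. ] [375.3  68.8  13. ] sachet corners [[593.1, 268.3, 5.0], [588.2, 219.5, 5.0], [545.9, 275.0, 5.0], [538.8, 225.9, 5.0]]
```

```bash
python3 -m pendant '[4,-8,-30,0,50, 3,-7,-30,0,50, 0,0,-30,0,50, 0,0,-30,0,50, 0,0,0,0,50]' 30
python3 - <<'E'
from h import *
print(sensors.sense()['tool_pos'],sensors.sense()['tcp_rot'])
s=snap('wrist','w2')
E
```

```text
time: 2.37
tool_pos: [430.6, 142.9, 87.6]
tcp_rot: [-179.5, -0.3, 1.7]
ft_force: [-1.3, 0.1, -1.5]
finger_gap: 50.1
[430.62780284 142.91084963  87.5868283 ] [-179.47187261   -0.33178406    1.67866024]
```

View pics/w2.png

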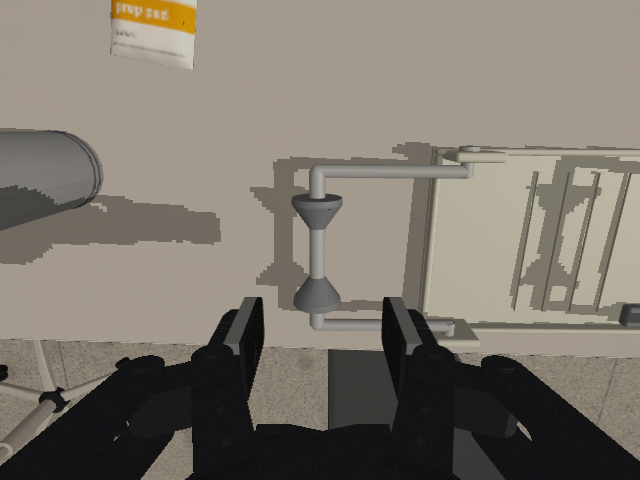

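Run:
```python
from h import *
def load(n):
    d=np.load(f'pics/{n}.npz'); k=d['K']; return dict(z_map=d['z'],frame=d['f'],fx=k[0],fy=k[1],cx=k[2],cy=k[3],view=d['V'])
s=load('w2'); Vi=np.linalg.inv(s['view'])
def ray(u,v,z):
    d=Vi[:3,:3]@np.array([(u-s['cx'])/s['fx'],(v-s['cy'])/s['fy'],1]); o=Vi[:3,3]; return (o+d*(z-o[2])/d[2]).round(1)
print(ray(317,251,25),ray(318,172,25),ray(317,324,25), ray(317,229,25),ray(317,276,25),proj(s,[430.6,142.9,87.6]),sensors.sense()['tool_pos'])
```

```text
[430.9 146.8  25. ] [481.3 147.4  25. ] [377.9 145.5  25. ] [445.6 147.2  25. ] [413.5 146.4  25. ] (np.float64(322.07174712498283), np.float64(292.5540098212118)) [431.90497622 143.17506554  90.41602115]
```

```bash
python3 -m pendant '[-1,2,-25,0,40, -1,2,-25,0,40, 0,0,-20,0,40, 0,0,-10,0,40,0,0,0,0,40]' 30
python3 - <<'E'
from h import *
print(sensors.sense()['tool_pos'],sensors.sense()['tcp_rot'])
s=snap('wrist','w3')
E
```

```text
time: 2.83
tool_pos: [437.7, 145.3, 19.1]
tcp_rot: [-179.4, -1.2, 1.5]
ft_force: [0.2, -0.4, -0.2]
finger_gap: 40.2
[437.66418622 145.27110213  19.13403991] [-179.37417332   -1.22709424    1.46648502]
```

View pics/w3.png

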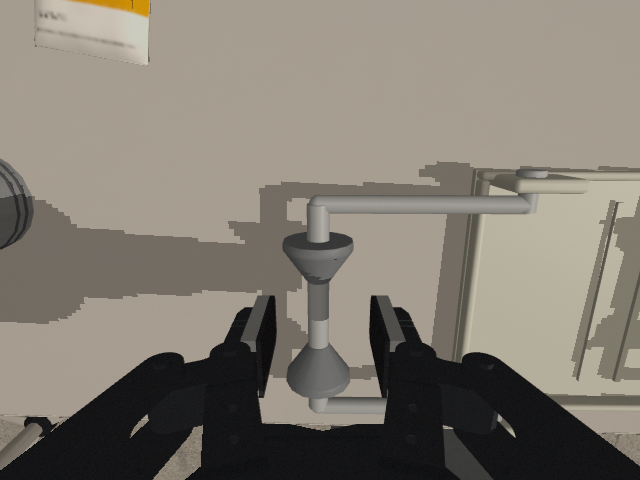

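```bash
python3 -m pendant '[-4,1,-4,0,30, -3,0,-4,0,30, 0,0,0,0,30]' 30
python3 - <<'E'
from h import *
print(sensors.sense()['tool_pos'],sensors.sense()['tcp_rot'])
E
```

```text
time: 3.13
tool_pos: [434.8, 146.8, 16.9]
tcp_rot: [-179.3, -1.7, 1.4]
ft_force: [-0.2, 0.3, 0.6]
finger_gap: 30.2
[434.81538746 146.82236511  16.94093714] [-179.29307035   -1.69058522    1.42088621]
```

```bash
python3 -m pendant '[-5,0,-6,0,25, -4,0,-6,0,25, 0,0,-2,0,25]' 30
```

```text
time: 3.38
tool_pos: [427.1, 147.4, 4.6]
tcp_rot: [-179.2, -2.0, 1.4]
ft_force: [-0.3, -0.8, 0.6]
finger_gap: 24.8
```

```bash
python3 -m pendant '[3,0,4,0,5, 0,0,0,0,5, 0,0,0,0,5, 0,0,0,0,5, 0,0,0,0,5]' 40;  python3 - <<'E'
from h import *
print(sensors.sense()['tool_pos'],sensors.sense()['tcp_rot'])
s=snap('wrist','w4')
E
```

```text
time: 3.8
tool_pos: [430.1, 147.5, 9.1]
tcp_rot: [-179.3, -1.9, 1.5]
ft_force: [-1.0, -0.3, 0.7]
finger_gap: 5.5
[430.13774219 147.47559637   9.14641618] [-179.2565295    -1.94790889    1.47440327]
```

View pics/w4.png

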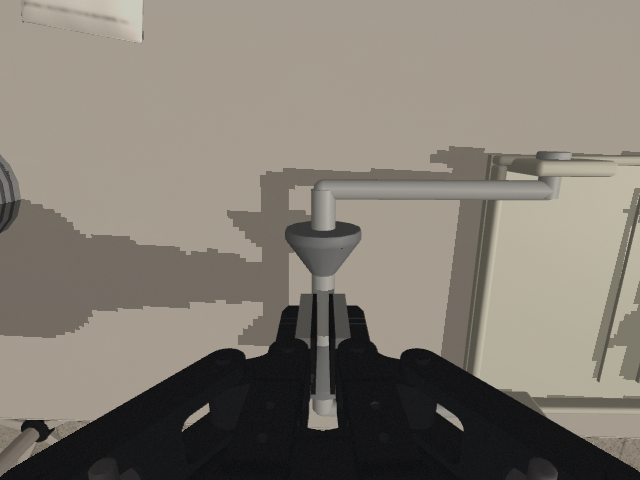

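```bash
python3 -m pendant '[0,0,0,0,0, 0,0,0,0,0,0,0,0,0,0]' 40;  python3 -m pendant '[0,0,15,0,0]' 40
python3 - <<'E'
from h import *
print(sensors.sense()['tool_pos'],sensors.sense()['tcp_rot'])
s=snap('scene','s5');cv2.imwrite('pics/s5z.png',cv2.resize(s['frame'][200:380,230:430],None,fx=4,fy=3.3,interpolation=cv2.INTER_CUBIC))
E
```

```text
time: 4.1
tool_pos: [430.8, 147.6, 9.8]
tcp_rot: [-179.2, -2.0, 1.5]
ft_force: [-1.1, -0.6, 1.2]
finger_gap: 0.1
time: 4.18
tool_pos: [428.4, 147.1, 22.2]
tcp_rot: [-179.3, -1.7, 1.5]
ft_force: [0.6, 0.0, -0.6]
finger_gap: -0.1
[428.40652703 147.06260805  22.15408055] [-179.29220935   -1.72797416    1.46605081]
```

View pics/s5z.png

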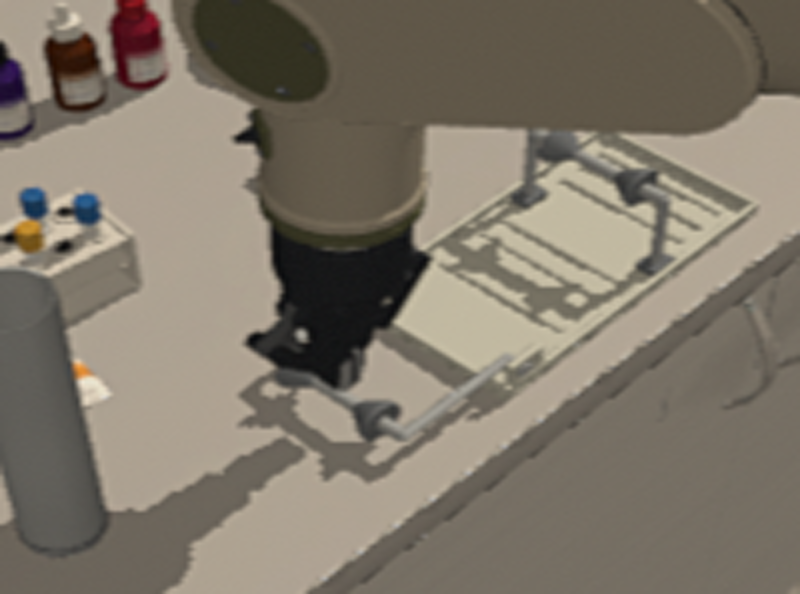

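Run:
```python
from h import *
def load(n):
    d=np.load(f'pics/{n}.npz'); k=d['K']; return dict(z_map=d['z'],frame=d['f'],fx=k[0],fy=k[1],cx=k[2],cy=k[3],view=d['V'])
for n in ['w3','w4']:
    s=load(n); W=cloud(s)
    for (u,v) in [(323,205),(323,240),(323,285),(323,310),(325,340),(325,370),(325,405),(310,310),(338,310),(305,300),(345,340),(420,190),(260,310),(265,380)]: print((u,v),W[v,u].round(1),s['z_map'][v,u].round(1))
s=snap('wrist','w6');W=cloud(s)
for (u,v) in [(323,205),(323,240),(323,285),(323,310),(325,340)]: print((u,v),W[v,u].round(1))
```

```text
(323, 205) [482.5 145.9  29.5] 156.7
(323, 240) [467.3 145.5  30.1] 160.3
(323, 285) [446.2 144.9  29.9] 166.4
(323, 310) [433.6 144.6  29.5] 170.3
(325, 340) [418.1 143.3  29.7] 174.5
(325, 370) [406.3 142.9  36.1] 171.6
(325, 405) [381.4 142.3  29.6] 184.8
(310, 310) [433.3 150.6  29.4] 170.5
(338, 310) [419.6 136.3   1.1] 201.5
(305, 300) [424.8 154.4   0.6] 200.5
(345, 340) [4.008e+02 1.317e+02 3.000e-01] 207.5
(420, 190) [486.1  98.1   0.8] 183.1
(260, 310) [446.8 168.6  57.5] 139.8
(265, 380) [428.8 164.2  74.6] 128.4
(323, 205) [476.8 148.   31.4] 145.2
(323, 240) [465.2 147.6  41.5] 138.6
(323, 285) [442.7 147.1  30.5] 155.2
(323, 310) [431.1 146.8  30.1] 158.7
(325, 340) [417.5 145.6  31.5] 160.9
(325, 370) [406.  145.2  36.6] 159.0
(325, 405) [384.  144.6  31.4] 169.9
(310, 310) [439.9 151.7  48.6] 138.5
(338, 310) [439.7 141.2  47.6] 139.4
(305, 300) [440.5 154.   41.2] 145.4
(345, 340) [440.7 139.7  71. ] 116.6
(420, 190) [483.4 109.9  28.7] 145.8
(260, 310) [415.7 179.4   0.5] 191.4
(265, 380) [444.3 160.6  97.1] 90.6
(323, 205) [474.7 148.4  30.2]
(323, 240) [461.4 147.9  40.6]
(323, 285) [436.7 147.4  30.2]
(323, 310) [441.5 147.1  66.8]
(325, 340) [439.  146.1  83.9]
```

View pics/w6.png

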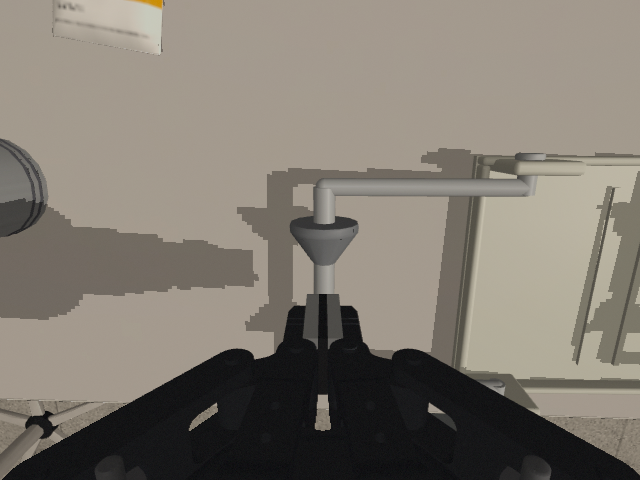

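Run:
```python
from h import *
def load(n):
    d=np.load(f'pics/{n}.npz'); k=d['K']; return dict(z_map=d['z'],frame=d['f'],fx=k[0],fy=k[1],cx=k[2],cy=k[3],view=d['V'])
s=load('w6'); W=cloud(s)
for v in range(286,320,2): print(v,W[v,314].round(1),W[v,323].round(1),W[v,332].round(1))
for p in [(428.4,147,22),(440,147,22),(440,147,40),(440,147,52)]: print(p,proj(s,p))
print(sensors.sense()['tool_pos'], sensors.sense()['joint_pos'],s['view'])
```

```text
286 [435.2 151.6  28. ] [436.4 147.3  30.7] [435.8 143.1  28.9]
288 [433.7 151.7  26.9] [435.3 147.3  30.6] [434.9 143.   29.1]
290 [432.7 151.6  27. ] [434.1 147.3  30. ] [433.3 143.   27.7]
292 [431.2 151.6  26. ] [432.7 147.3  29.3] [432.4 143.   28.2]
294 [441.4 150.9  51.9] [441.4 147.2  51.7] [441.7 143.5  52.2]
296 [441.  150.9  53. ] [441.3 147.2  53.5] [441.7 143.6  54.2]
298 [441.4 150.8  55.9] [441.2 147.2  55.3] [441.9 143.6  56.6]
300 [441.3 150.7  57.8] [441.3 147.2  57.4] [441.  143.6  56.4]
302 [441.6 150.6  60.2] [442.3 147.1  61.4] [441.4 143.6  59.4]
304 [441.  150.6  60.6] [441.6 147.1  61.9] [441.2 143.6  60.7]
306 [441.2 150.5  62.9] [441.4 147.1  63. ] [441.3 143.7  62.7]
308 [441.4 150.5  65. ] [441.3 147.1  64.6] [nan nan nan]
310 [440.8 150.4  65.6] [441.5 147.1  66.8] [440.8 143.7  65.2]
312 [441.1 150.4  67.8] [441.2 147.   67.9] [441.3 143.7  67.7]
314 [441.  150.3  69.3] [440.5 147.   68.2] [441.6 143.8  70.1]
316 [440.8 150.3  70.6] [441.1 147.   70.9] [441.  143.7  70.6]
318 [441.  150.2  72.4] [441.3 147.   72.8] [440.8 143.8  71.6]
(428.4, 147, 22) (np.float64(323.4812353780164), np.float64(294.3546832928668))
(440, 147, 22) (np.float64(324.1082632260509), np.float64(272.4218991740856))
(440, 147, 40) (np.float64(323.75697896581204), np.float64(286.37887957065766))
(440, 147, 52) (np.float64(323.47826214433167), np.float64(297.4526612736899))
[432.29067011 147.90281184  26.31671308] [ 12.13738173  -7.2992622  120.30769219   0.41204772  64.7125237
 100.48663773] [[ 2.57314615e-02 -9.99584118e-01 -1.30185453e-02  1.36724567e+02]
 [-9.63733021e-01 -2.82647093e-02  2.65367238e-01  4.37032842e+02]
 [-2.65624842e-01  5.71811510e-03 -9.64059514e-01  3.18278356e+02]
 [ 0.00000000e+00  0.00000000e+00  0.00000000e+00  1.00000000e+00]]
```

```bash
python3 -m pendant '[0,0,0,0,30,0,0,0,0,30,0,0,0,0,30,-1,0,-12,0,30, -1,0,-12,0,30,0,0,0,0,30]' 30;  python3 - <<'E'
from h import *
s=snap('wrist','w7'); W=cloud(s)
st=sensors.sense();print(st['tool_pos'],st['tcp_rot'],st['ft_force'])
m=(W[...,0]>st['tool_pos'][0]+5)&(W[...,0]<460)&(abs(W[...,1]-147)<30)&(abs(W[...,1]-147)>13)&(W[...,2]>5)
v,u=np.nonzero(m);i=np.argsort(W[m][:,2])[:8]; print(W[m][i].round(1),v[i],u[i])
E
```

```text
time: 4.78
tool_pos: [430.8, 148.0, 0.4]
tcp_rot: [-179.2, -2.3, 1.5]
ft_force: [0.2, 0.6, -0.1]
finger_gap: 29.8
[431.15838778 148.09128824   1.21718237] [-179.18031612   -2.30861187    1.45456391] [-0.59610767 -0.08431435 -0.27796136]
[[436.3 132.6  21.5]
 [437.3 132.6  21.7]
 [436.5 162.8  21.9]
 [437.2 132.7  22.4]
 [436.4 132.7  22.7]
 [440.9 128.9  24.4]
 [441.  128.1  24.7]
 [441.1 129.8  24.9]] [301 299 299 300 302 294 294 294] [358 358 287 358 358 368 370 366]
```

View pics/w7.png

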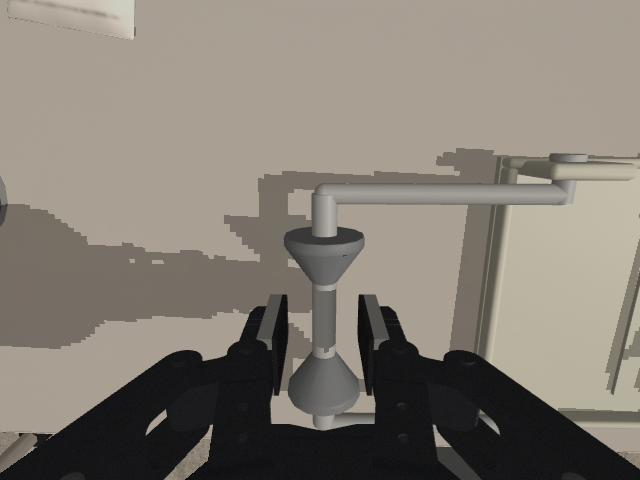

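```bash
python3 -m pendant '[-1,-1,-8,0,25, -1,0,-7,0,25,0,0,0,0,5,0,0,0,0,5,0,0,0,0,5,0,0,0,0,5]' 40;  python3 - <<'E'
from h import *
st=sensors.sense();print(st['tool_pos'],st['tcp_rot'],st['ft_force'],st['finger_gap'])
E
```

```text
time: 5.33
tool_pos: [429.6, 147.8, -14.0]
tcp_rot: [-179.1, -2.3, 1.4]
ft_force: [-1.3, -0.9, -1.1]
finger_gap: 8.2
[429.60997404 147.78222863 -13.98027589] [-179.10885532   -2.3466871     1.44967515] [-1.34763834 -0.87687512 -1.08582548] 8.195650837669636
```

```bash
python3 -m pendant '[0,0,0,0,0,0,0,0,0,0,0,0,0,0,0]' 60;  python3 - <<'E'
from h import *
s=snap('wrist','w8')
st=sensors.sense();print(st['tool_pos'],st['tcp_rot'],st['ft_force'],st['finger_gap'])
E
```

```text
time: 5.58
tool_pos: [429.6, 147.8, -13.9]
tcp_rot: [-179.1, -2.4, 1.4]
ft_force: [-0.0, 1.1, -1.6]
finger_gap: 7.6
[429.60484017 147.77940136 -13.88409035] [-179.10479167   -2.35013916    1.44308141] [-0.04602676  0.83649756 -0.59177742] 7.796527180649217
```

View pics/w8.png

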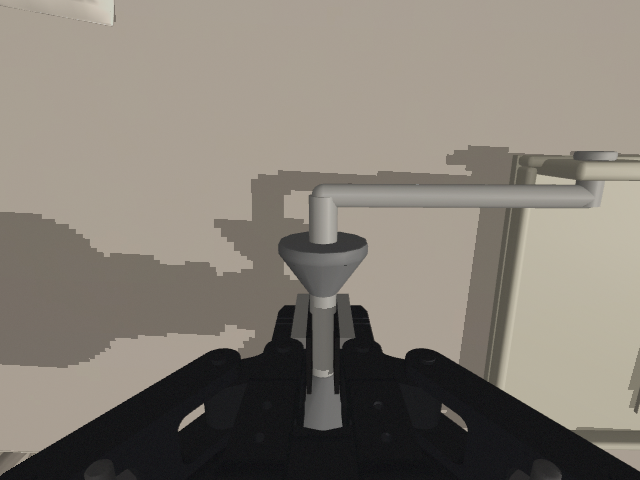

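```bash
python3 -m pendant '[0,-3,23,0,0, 0,-9,22,0,0, 0,0,0,0,0]' 60;  python3 - <<'E'
from h import *
st=sensors.sense();print(st['tool_pos'],st['tcp_rot'],st['ft_force'],st['finger_gap'])
E
```

```text
time: 5.88
tool_pos: [429.9, 136.6, 31.9]
tcp_rot: [-179.0, -2.4, 1.5]
ft_force: [-1.4, -4.8, -4.3]
finger_gap: 7.5
[429.92609586 136.64150705  31.87906096] [-178.99460733   -2.39157729    1.4648343 ] [-1.3931146  -4.84887402 -4.31687978] 7.489146686806075
```

```bash
python3 -m pendant '[0,-15,18,0,0, 0,-18,14,0,0, 0,0,0,0,0]' 60;  python3 - <<'E'
from h import *
st=sensors.sense();print(st['tool_pos'],st['tcp_rot'],st['ft_force'],st['finger_gap'])
E
```

```text
time: 6.13
tool_pos: [430.7, 106.2, 66.8]
tcp_rot: [-178.6, -2.6, 1.5]
ft_force: [-2.1, -4.4, -6.4]
finger_gap: 7.6
[430.73819247 106.21898184  66.8340877 ] [-178.63675307   -2.55593413    1.53757492] [-2.07768158 -4.44172862 -6.37548173] 7.610806341874623
```

```bash
python3 -m pendant '[0,-24,5,0,0, 0,-23,2,0,0, 0,0,0,0,0]' 60;  python3 - <<'E'
from h import *
st=sensors.sense();print(st['tool_pos'],st['tcp_rot'],st['ft_force'],st['finger_gap'])
s=snap('scene','s9');cv2.imwrite('pics/s9z.png',cv2.resize(s['frame'][180:360,230:430],None,fx=4,fy=3.3,interpolation=cv2.INTER_CUBIC))
E
```

```text
time: 6.38
tool_pos: [435.3, 62.5, 80.1]
tcp_rot: [-178.2, -3.2, 1.6]
ft_force: [2.6, -0.3, -21.3]
finger_gap: 7.5
[435.26902481  62.52633311  80.13574973] [-178.15853241   -3.21503057    1.62795335] [  2.59269662  -0.27069162 -21.29271562] 7.5326778407716315
```

View pics/s9z.png

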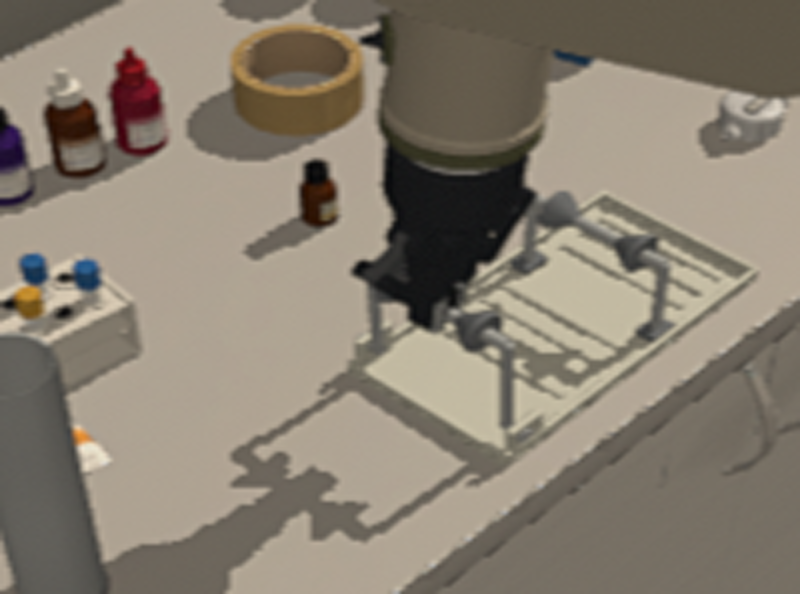

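```bash
python3 -m pendant '[-1,-15,-4,0,0, -1,-13,-5,0,0, 0,-10,-4,0,0,0,0,0,0,0]' 60;  python3 - <<'E'
from h import *
st=sensors.sense();print(st['tool_pos'],st['tcp_rot'],st['ft_force'],st['finger_gap'])
E
```

```text
time: 6.77
tool_pos: [436.2, 24.5, 72.7]
tcp_rot: [-178.1, -3.6, 1.5]
ft_force: [1.5, 3.2, -5.8]
finger_gap: 7.8
[436.193464    24.50358796  72.65001031] [-178.11829873   -3.56065649    1.54871253] [ 1.52858395  3.19587744 -5.84905584] 7.849501712374808
```

```bash
python3 -m pendant '[0,0,0,0,45,0,0,0,0,45,0,0,0,0,45,0,0,25,0,45,0,0,30,0,45,0,0,30,0,45,0,0,0,0,45]' 60;  python3 - <<'E'
from h import *
st=sensors.sense();print(st['tool_pos'],st['tcp_rot'],st['ft_force'],st['finger_gap'],st['joint_pos'])
snap('wrist','w10')
s=snap('scene','s10');cv2.imwrite('pics/s10z.png',cv2.resize(s['frame'][180:360,230:430],None,fx=4,fy=3.3,interpolation=cv2.INTER_CUBIC))
E
```

```text
time: 7.35
tool_pos: [433.4, 26.7, 158.0]
tcp_rot: [-178.1, -3.2, 1.6]
ft_force: [1.2, 0.7, 2.0]
finger_gap: 45.0
[433.35696024  26.73026039 157.99827114] [-178.10171047   -3.21002343    1.60790085] [1.16377356 0.67839754 2.03517808] 44.986928369262095 [ -5.2740511  -21.40082266 117.42814272   2.29725903  81.02008775
  82.76471763]
```

View pics/s10z.png

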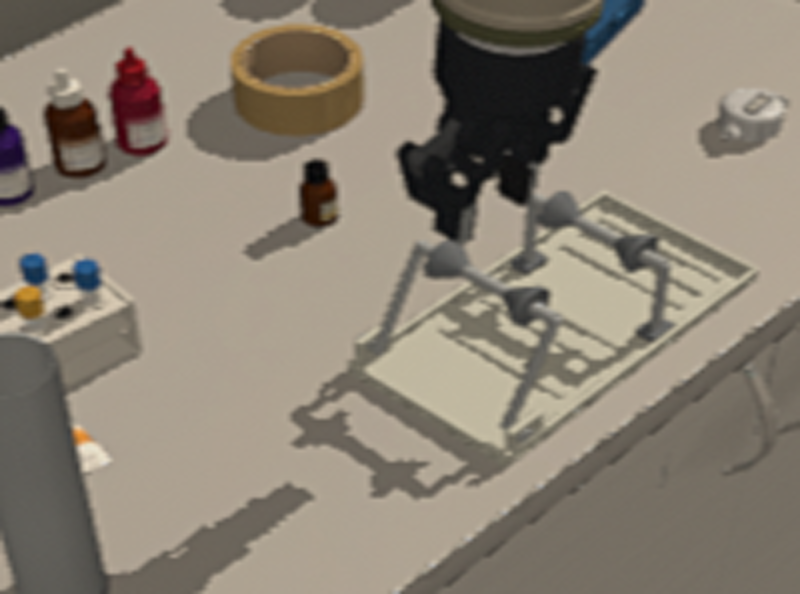

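View pics/w10.png

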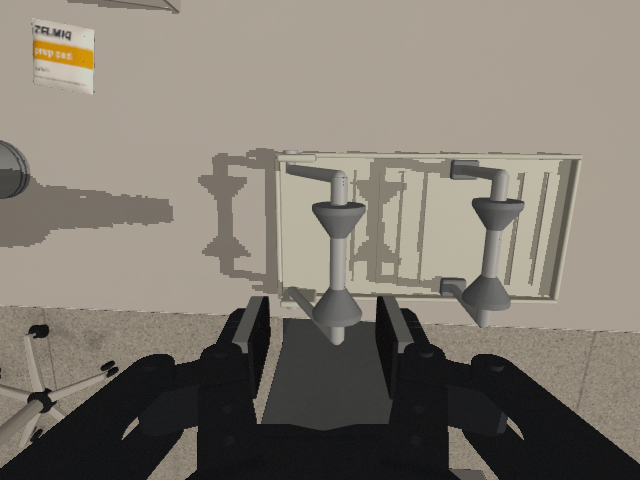

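Bar stays past upright, at about (338,255) in the wrist view; the low bar is at (493,250).

Run:
```python
from h import *
def load(n):
    d=np.load(f'pics/{n}.npz'); k=d['K']; return dict(z_map=d['z'],frame=d['f'],fx=k[0],fy=k[1],cx=k[2],cy=k[3],view=d['V'])
s=load('w10');W=cloud(s)
for nm,(u0,u1,v0,v1) in dict(hi=(325,350,180,340),low=(480,510,180,320)).items():
    b=W[v0:v1,u0:u1].reshape(-1,3); b=b[b[:,2]>60]; print(nm,len(b),b.mean(0).round(1),np.percentile(b,[1,99],axis=0).round(1),np.polyfit(b[:,0],b[:,1],1))
# bare middle
for (u,v) in [(337,238),(337,262),(337,286),(490,230),(489,262),(330,210),(335,310)]: print(W[v,u].round(1))
m=(W[...,2]>95)&(W[...,0]>430)
for sgn in (1,-1):
    q=W[m&(sgn*(W[...,1]-27)>5)&(abs(W[...,1]-27)<70)&(W[...,2]>150)]; print(np.percentile(q,[0,1,5],axis=0).round(1))
P=cloud(load('w10'));
# camera->TCP constant offset
V=s['view']; print('tcp in cam',(V@np.r_[433.36,26.73,158,1]).round(1), 'finger tip pix', [ (v,u,W[v,u].round(1).tolist()) for v,u in [(299,262),(299,388),(305,262),(305,390)]])
```

```text
hi 3242 [435.6  19.3 114.4] [[383.2  11.2  99.7]
 [483.1  27.2 123.5]] [0.02491052 8.45331126]
low 2952 [439.7 -83.9  86.4] [[390.  -97.   76.3]
 [484.1 -72.4  95.3]] [ 7.75999013e-02 -1.17996193e+02]
[449.9  19.9 112.3]
[434.9  19.3 111.9]
[419.5  18.7 111.9]
[451.9 -81.7  82.2]
[430.1 -83.7  83.4]
[468.1  24.6 122.1]
[406.5  19.5 118.5]
[[430.   32.  181.6]
 [430.7  32.7 191.5]
 [433.   35.3 207.3]]
[[430.  -40.6 180.2]
 [430.8 -37.9 190. ]
 [433.5 -34.6 206.9]]
tcp in cam [-1.000e-01  2.430e+01  1.791e+02  1.000e+00] finger tip pix [(299, 262, [442.2, 49.9, 189.3]), (299, 388, [444.0, -0.1, 188.3]), (305, 262, [442.4, 48.7, 195.4]), (305, 390, [443.3, -0.4, 192.4])]
```

Run:
```python
from h import *
def load(n):
    d=np.load(f'pics/{n}.npz'); k=d['K']; return dict(z_map=d['z'],frame=d['f'],fx=k[0],fy=k[1],cx=k[2],cy=k[3],view=d['V'])
s=load('w10');W=cloud(s)
for (u,v) in [(323,430),(323,445),(323,470),(270,435),(380,435),(262,320),(262,350),(230,320),(225,400),(240,440),(180,370),(120,400),(60,450),(440,350)]: print((u,v),W[v,u].round(1), (W[v,u]-[433.4,26.7,158]).round(1))
```

```text
(323, 430) [ 110.4   25.4 -121.5] [-323.    -1.3 -279.5]
(323, 445) [439.4  23.3 259.4] [  6.   -3.4 101.4]
(323, 470) [437.7  23.1 264.2] [  4.3  -3.6 106.2]
(270, 435) [438.5  35.3 256.3] [ 5.1  8.6 98.3]
(380, 435) [438.   10.4 254.1] [  4.6 -16.3  96.1]
(262, 320) [438.8  47.8 200.7] [ 5.4 21.1 42.7]
(262, 350) [427.7  47.5 202.9] [-5.7 20.8 44.9]
(230, 320) [437.3  60.3 198.8] [ 3.9 33.6 40.8]
(225, 400) [444.8  46.  253.5] [11.4 19.3 95.5]
(240, 440) [445.1  39.6 265.4] [ 11.7  12.9 107.4]
(180, 370) [434.9  67.4 228.3] [ 1.5 40.7 70.3]
(120, 400) [439.2  74.  248.1] [ 5.8 47.3 90.1]
(60, 450) [438.2  78.3 263.1] [  4.8  51.6 105.1]
(440, 350) [443.5 -10.6 224.9] [ 10.1 -37.3  66.9]
```

```bash
python3 -m pendant '[0,0,30,0.1,85, 0,5,30,0.12,85, 0,20,25,0.12,85, 4,24,5,0.12,85, 4,24,0,0.12,85, 4,24,0,0.12,85, 4,24,0,0.12,85, 4,24,0,0.12,85, 4,24,0,0.12,85, 4,24,0,0.12,85, 4,24,0,0.12,85, 4,24,0,0.12,85]' 60
```

```text
time: 8.45
tool_pos: [459.7, 277.4, 229.2]
tcp_rot: [-177.6, -1.8, 86.0]
ft_force: [0.5, -0.3, 0.7]
finger_gap: 85.2
```

```bash
python3 -m pendant '[5,14,10,0.05,85, 6,14,6,0.04,85, 4,10,5,0,85, 0,0,0,0,85]' 60;python3 - <<'E'
from h import *
s=snap('wrist','w11'); W=cloud(s)
st=sensors.sense();print(st['tool_pos'],st['tcp_rot'])
P=W[np.isfinite(W[...,0])]
c=P[(P[:,2]>225)&(P[:,2]<248)&(P[:,1]<350)&(P[:,1]>285)&(P[:,0]>430)&(P[:,0]<520)]; print(np.percentile(c,[1,50,99],axis=0).round(1))
E
```

```text
time: 8.78
tool_pos: [471.1, 322.2, 241.3]
tcp_rot: [-177.0, -1.6, 92.3]
ft_force: [0.1, 0.3, 0.6]
finger_gap: 84.8
[470.48821962 321.18215907 240.29404114] [-176.8842804    -1.50800016   92.24875993]
[[451.7 294.1 225.3]
 [475.4 311.3 238.5]
 [498.8 342.3 241.8]]
```

View pics/w11.png

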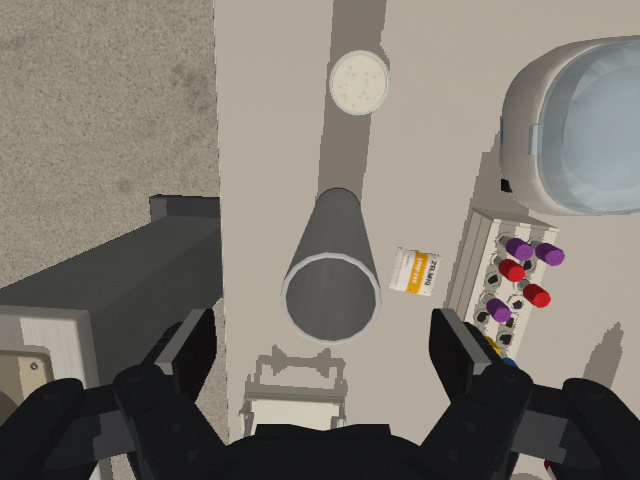

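```bash
python3 -m pendant '[3,-3,-20,0,85, 1,-1,-20,0,85, 0,0,-15,0,85, 0,0,0,0,85]' 60;python3 - <<'E'
from h import *
s=snap('wrist','w12')
st=sensors.sense();print(st['tool_pos'],st['tcp_rot'])
E
```

```text
time: 9.17
tool_pos: [472.6, 314.7, 179.5]
tcp_rot: [-176.7, -1.3, 92.2]
ft_force: [-1.4, 0.4, -1.2]
finger_gap: 85.1
[472.9050989  314.78709812 180.90908146] [-176.75518938   -1.36561429   92.19321935]
```

View pics/w12.png

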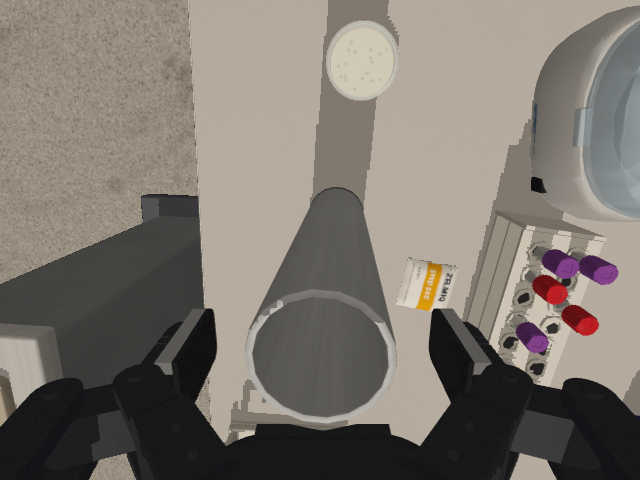

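```bash
python3 -m pendant '[2,2,-9,0,60, 0,0,-2,0,45, 0,0,0,0,45, 0,0,0,0,45, 0,0,0,0,45, 0,0,0,0,45]' 40;python3 - <<'E'
from h import *
st=sensors.sense();print(st['tool_pos'],st['tcp_rot'],st['ft_force'],st['finger_gap'])
E
```

```text
time: 9.72
tool_pos: [476.6, 316.5, 172.5]
tcp_rot: [-177.0, -1.5, 92.1]
ft_force: [-1.1, 0.6, -1.8]
finger_gap: 49.9
[476.57810903 316.45395189 172.47056772] [-177.00397804   -1.45581271   92.09592651] [-1.0667195   0.55280129 -1.8465705 ] 49.88243754198507
```

```bash
python3 -m pendant '[0,0,20,0,45, -5,-14,10,0,45, -10,-25,0,0,45, -10,-28,0,-0.01,45, -10,-28,0,0,45, -8,-20,0,0,45, 0,0,0,0,45]' 40;python3 - <<'E'
from h import *
st=sensors.sense();print(st['tool_pos'],st['tcp_rot'],st['ft_force'],st['finger_gap'])
s=snap('side','d13');cv2.imwrite('pics/d13z.png',cv2.resize(s['frame'][180:400,230:430],None,fx=3.5,fy=2.7,interpolation=cv2.INTER_CUBIC))
W=cloud(s);P=W[np.isfinite(W[...,0])]
st=st['tool_pos'];c=P[(abs(P[:,0]-st[0])<45)&(abs(P[:,1]-st[1])<45)&(P[:,2]>30)&(P[:,2]<170)]
from scipy.optimize import least_squares
f=least_squares(lambda q:np.hypot(c[:,0]-q[0]-q[2]*(c[:,2]-100),c[:,1]-q[1]-q[3]*(c[:,2]-100))-25,[st[0],st[1],0,0],loss='soft_l1');print(f.x)
E
```

```text
time: 10.3
tool_pos: [430.9, 198.6, 203.9]
tcp_rot: [-177.0, -1.4, 91.7]
ft_force: [-0.0, 0.5, -1.5]
finger_gap: 49.9
[430.90849002 198.63092821 203.92787793] [-177.00308105   -1.42629392   91.73481017] [-0.02521477  0.51814857 -1.48613971] 49.85149199531206
[ 4.31744664e+02  2.02007352e+02  2.23127163e-02 -1.16568463e-03]
```

View pics/d13z.png

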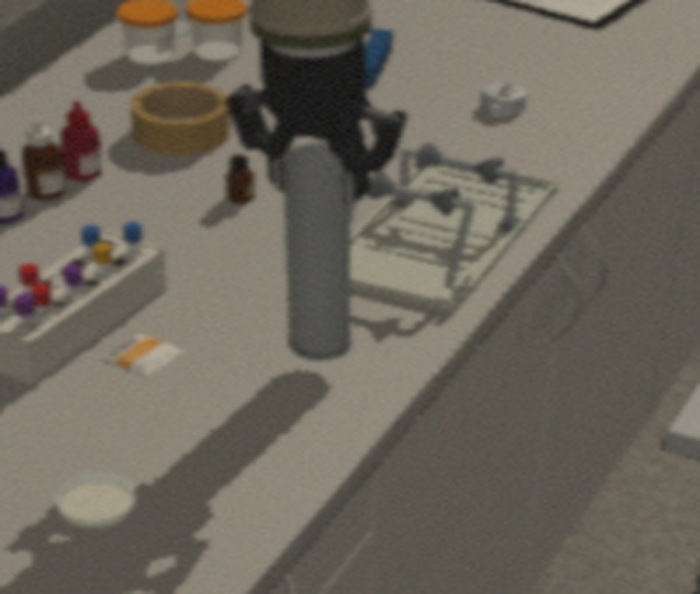

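```bash
python3 -m pendant '[-1,-3,-12,0,45, -1,-2,-10,0,45, 0,0,-6,0,45, 0,0,0,0,45]' 40;python3 - <<'E'
from h import *
st=sensors.sense();print(st['tool_pos'],st['tcp_rot'],st['ft_force'],st['finger_gap'])
E
```

```text
time: 10.68
tool_pos: [430.0, 196.1, 173.6]
tcp_rot: [-177.1, -1.6, 91.7]
ft_force: [-0.3, -0.9, -1.7]
finger_gap: 50.2
[429.98822301 196.07864965 173.61566425] [-177.13197939   -1.57199089   91.74877063] [-0.34595889 -0.8899344  -1.70283389] 50.198115682250354
```

```bash
python3 -m pendant '[0,-1,-3,0,45, 0,0,-2,0,45, 0,0,0,0,45, 0,0,0,0,45]' 20;python3 - <<'E'
from h import *
st=sensors.sense();print(st['tool_pos'],st['tcp_rot'],st['ft_force'],st['finger_gap'])
E
```

```text
time: 11.02
tool_pos: [432.9, 197.9, 171.7]
tcp_rot: [-177.5, -1.7, 91.9]
ft_force: [0.8, 0.1, -1.2]
finger_gap: 50.2
[432.86484891 197.89526903 171.700419  ] [-177.47182204   -1.72698938   91.91169945] [ 0.76470781  0.11373945 -1.16782603] 50.24936608300571
```

```bash
python3 -m pendant '[0,-15,-1,0,45, 0,-15,-1,0,45, 0,0,0,0,45]' 20;python3 - <<'E'
from h import *
st=sensors.sense();print(st['tool_pos'],st['tcp_rot'],st['ft_force'],st['wrist_torque'],st['finger_gap'])
s=snap('side','d14');cv2.imwrite('pics/d14z.png',cv2.resize(s['frame'][180:400,230:430],None,fx=3.5,fy=2.7,interpolation=cv2.INTER_CUBIC))
E
```

```text
time: 11.27
tool_pos: [434.6, 169.6, 171.3]
tcp_rot: [-177.7, -1.9, 92.1]
ft_force: [0.6, 0.6, -2.8]
finger_gap: 49.5
[434.63909092 169.62689548 171.30236288] [-177.70983292   -1.86999391   92.12772848] [ 0.57785882  0.58126462 -2.75634179] [-0.10371814 -0.047676    0.04494381] 49.468108705585664
```

View pics/d14z.png

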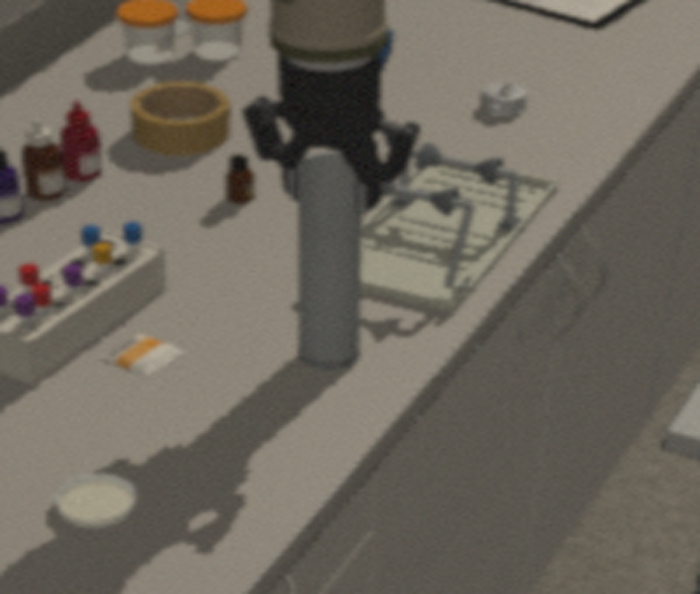

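```bash
cat >> h.py <<'E'
from scipy.optimize import least_squares
def load(n):
    d=np.load(f'pics/{n}.npz'); k=d['K']; return dict(z_map=d['z'],frame=d['f'],fx=k[0],fy=k[1],cx=k[2],cy=k[3],view=d['V'])
def st():
    s=sensors.sense();print(s['time'].__round__(2) if hasattr(s['time'],'__round__') else s['time'],'pos',s['tool_pos'].round(1),'rot',s['tcp_rot'].round(1),'F',s['ft_force'].round(1),'T',s['wrist_torque'].round(2),'gap',round(s['finger_gap'],1)); return s
def fitcan(W,x,yr,zr,p0,d0):
    "fit cylinder r=25 axis: p0 point, d0 direction"
    P=W[np.isfinite(W[...,0])]; c=P[(abs(P[:,0]-x)<40)&(P[:,1]>yr[0])&(P[:,1]<yr[1])&(P[:,2]>zr[0])&(P[:,2]<zr[1])]
    p0=np.array(p0,float); d0=np.array(d0,float); d0/=np.linalg.norm(d0)
    # prefilter near axis
    def dist(p,d,c): 
        v=c-p; return np.linalg.norm(v-np.outer(v@d,d),axis=1)
    for tol in (25,12,6):
        c2=c[abs(dist(p0,d0,c)-25)<tol]
        a=np.cross(d0,[1,0,0]);a/=np.linalg.norm(a);b=np.cross(d0,a)
        def unp(q):
            d=d0+q[2]*a+q[3]*b; d/=np.linalg.norm(d); return p0+q[0]*a+q[1]*b,d
        f=least_squares(lambda q:dist(*unp(q),c2)-25,[0,0,0,0],loss='soft_l1'); p0,d0=unp(f.x)
    t=(c2-p0)@d0
    print('n',len(c2),'res',np.median(abs(f.fun)).round(2),'p',p0.round(1),'d',d0.round(3),'elev',np.degrees(np.arcsin(d0[2])).round(1),'foot est',(p0+d0*np.percentile(t,1)).round(1),'top',(p0+d0*np.percentile(t,99)).round(1)); return p0,d0
E
python3 - <<'E'
from h import *
fitcan(cloud(load('d14')),432,(110,260),(8,170),(434,172,90),(0,-.05,1))
fitcan(cloud(load('d13')),432,(110,260),(30,190),(432,202,90),(0,0,1))
E
```

```text
n 814 res 1.56 p [434.4 178.8  90.3] d [ 0.028 -0.053  0.998] elev 86.5 foot est [432.1 183.2   8.8] top [436.5 174.8 166.5]
n 780 res 1.45 p [431.5 202.   90. ] d [ 0.023 -0.003  1.   ] elev 88.7 foot est [430.3 202.2  35.5] top [433.8 201.7 188.7]
```

```bash
python3 -m pendant '[-1,8,8,0,45, -1,15,0,0,45, -1,10,0,0,45, 0,0,-6,0,45, 0,0,-6,0,45,0,0,0,0,45]' 20;python3 - <<'E'
from h import *
st()
E
python3 -m pendant '[0,0,-4,0,45,0,0,-4,0,45]' 20
python3 - <<'E'
from h import *
st()
E
```

```text
time: 11.82
tool_pos: [432.6, 209.5, 170.6]
tcp_rot: [-177.9, -2.0, 92.2]
ft_force: [-0.4, -0.2, -2.2]
finger_gap: 49.7
11.82 pos [432.6 209.5 170.6] rot [-177.9   -2.    92.2] F [-0.4 -0.2 -2.2] T [-0.   -0.05 -0.02] gap 49.7
time: 11.98
tool_pos: [435.8, 212.1, 169.6]
tcp_rot: [-178.4, -2.3, 92.3]
ft_force: [-7.9, -0.0, 33.5]
finger_gap: 49.9
11.98 pos [435.8 212.1 169.6] rot [-178.4   -2.3   92.3] F [-7.9 -0.  33.5] T [-0.17  2.9   0.  ] gap 49.9
```

```bash
python3 -m pendant '[-1,-15,0,0,45,-1,-15,-1,0,45]' 20
python3 - <<'E'
from h import *
st();s=snap('side','d15')
fitcan(cloud(s),432,(130,260),(8,165),(434,185,90),(0,-.1,1))
E
```

```text
time: 12.15
tool_pos: [434.4, 184.2, 170.1]
tcp_rot: [-178.6, -2.4, 92.6]
ft_force: [-0.1, 0.6, -1.3]
finger_gap: 49.4
12.15 pos [434.4 184.2 170.1] rot [-178.6   -2.4   92.6] F [-0.1  0.6 -1.3] T [-0.11 -0.08 -0.02] gap 49.4
n 781 res 1.51 p [432.1 193.6  90.9] d [ 0.04  -0.061  0.997] elev 85.8 foot est [428.8 198.6   9.5] top [435.  189.3 162.2]
```

```bash
python3 -m pendant '[-1,0,-4,0,45,-1,-12,-4,0,45]' 20
python3 - <<'E'
from h import *
st()
E
python3 -m pendant '[-1,-12,-4,0,45]' 20
python3 - <<'E'
from h import *
st();s=snap('side','d16')
fitcan(cloud(s),432,(110,260),(8,165),(434,185,90),(0,-.1,1))
E
```

```text
time: 12.37
tool_pos: [436.1, 172.4, 169.3]
tcp_rot: [-179.2, -2.6, 92.5]
ft_force: [-5.0, 1.0, 24.4]
finger_gap: 50.3
12.37 pos [436.1 172.4 169.3] rot [-179.2   -2.6   92.5] F [-5.   1.  24.4] T [ 0.53  1.65 -0.03] gap 50.3
time: 12.45
tool_pos: [436.6, 161.3, 168.6]
tcp_rot: [-179.4, -2.7, 92.6]
ft_force: [-3.6, -0.7, 17.2]
finger_gap: 50.0
12.45 pos [436.6 161.3 168.6] rot [-179.4   -2.7   92.6] F [-3.6 -0.7 17.2] T [0.29 1.59 0.01] gap 50.0
n 838 res 1.52 p [431.9 182.8  89.8] d [ 0.052 -0.162  0.985] elev 80.2 foot est [427.6 196.4   7.4] top [435.6 171.3 160.4]
```

```bash
python3 -m pendant '[-2,-12,-4,0,45,-2,-12,-5,0,45,-2,-12,-6,0,45]' 20
python3 - <<'E'
from h import *
st();s=snap('side','d17')
fitcan(cloud(s),432,(90,260),(8,160),(434,175,90),(0,-.3,1))
E
```

```text
time: 12.75
tool_pos: [435.2, 124.6, 161.5]
tcp_rot: [179.8, -2.8, 92.7]
ft_force: [-1.8, -3.7, 17.3]
finger_gap: 50.0
12.75 pos [435.2 124.6 161.5] rot [179.8  -2.8  92.7] F [-1.8 -3.7 17.3] T [-0.43  0.73  0.04] gap 50.0
n 863 res 1.65 p [430.6 167.6  87.8] d [ 0.05  -0.329  0.943] elev 70.6 foot est [426.4 194.8   9.6] top [434.  144.9 152.8]
```

```bash
python3 -m pendant '[-1,-12,-6,0,45,-1,-12,-7,0,45,-1,-12,-7,0,45]' 20
python3 - <<'E'
from h import *
st();s=snap('side','d18')
fitcan(cloud(s),432,(60,260),(8,160),(434,155,90),(0,-.5,.85))
E
```

```text
time: 13.05
tool_pos: [435.2, 85.2, 146.2]
tcp_rot: [179.4, -2.6, 92.7]
ft_force: [-2.0, -2.7, 8.1]
finger_gap: 49.5
13.05 pos [435.2  85.2 146.2] rot [179.4  -2.6  92.7] F [-2.  -2.7  8.1] T [-0.32  1.01  0.25] gap 49.5
n 935 res 1.75 p [428.9 149.9  87. ] d [ 0.06  -0.509  0.859] elev 59.2 foot est [423.8 193.3  13.8] top [433.4 112.  151.1]
```

```bash
python3 -m pendant '[-2,-11,-8,0,45,-2,-11,-9,0,45,-2,-11,-9,0,45]' 20
python3 - <<'E'
from h import *
st();s=snap('side','d19')
fitcan(cloud(s),432,(40,260),(8,160),(432,140,90),(0,-.65,.75))
cv2.imwrite('pics/d19z.png',cv2.resize(s['frame'][180:400,230:430],None,fx=3.5,fy=2.7,interpolation=cv2.INTER_CUBIC))
E
```

```text
time: 13.35
tool_pos: [431.9, 47.2, 122.8]
tcp_rot: [179.0, -2.2, 92.7]
ft_force: [-0.4, -3.5, 6.4]
finger_gap: 49.0
13.35 pos [431.9  47.2 122.8] rot [179.   -2.2  92.7] F [-0.4 -3.5  6.4] T [-0.33  0.23  0.11] gap 49.0
n 1038 res 1.91 p [427.8 131.2  82.3] d [ 0.037 -0.675  0.737] elev 47.5 foot est [424.5 190.3  17.8] top [431.4  63.9 155.8]
```

View pics/d19z.png

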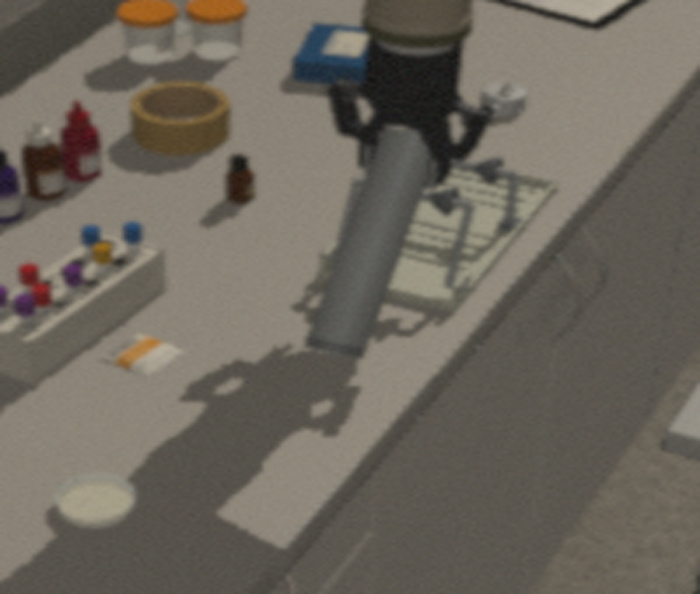

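```bash
python3 -m pendant '[-1,-9,-8,0,45,-1,-9,-9,0,45]' 20
python3 - <<'E'
from h import *
st();s=snap('side','d20')
p,d=fitcan(cloud(s),432,(30,260),(8,150),(430,130,80),(0,-.75,.68))
b=np.array([19.4+2,106.9]); 
n=np.array([-d[2],d[1]]) ; n=np.array([d[2],-d[1]])
print('bar-axis dist (30=contact)', (p[1:]-b)@n/np.hypot(*n))
E
```

```text
time: 13.57
tool_pos: [429.9, 26.7, 104.2]
tcp_rot: [179.0, -2.1, 92.7]
ft_force: [0.5, -2.5, 1.9]
finger_gap: 49.0
13.57 pos [429.9  26.7 104.2] rot [179.   -2.1  92.7] F [ 0.5 -2.5  1.9] T [ 0.04 -0.27 -0.16] gap 49.0
n 1043 res 1.83 p [428.4 125.1  74.6] d [ 0.021 -0.774  0.633] elev 39.3 foot est [426.6 192.3  19.6] top [430.6  41.3 143.1]
bar-axis dist (30=contact) 40.673056917150326
```

Run:
```python
from h import *
s=snap('wrist','w21')
s=snap('scene','s21');cv2.imwrite('pics/s21z.png',cv2.resize(s['frame'][180:360,230:430],None,fx=4,fy=3.3,interpolation=cv2.INTER_CUBIC))
```

```text
(no output)
```

View pics/s21z.png

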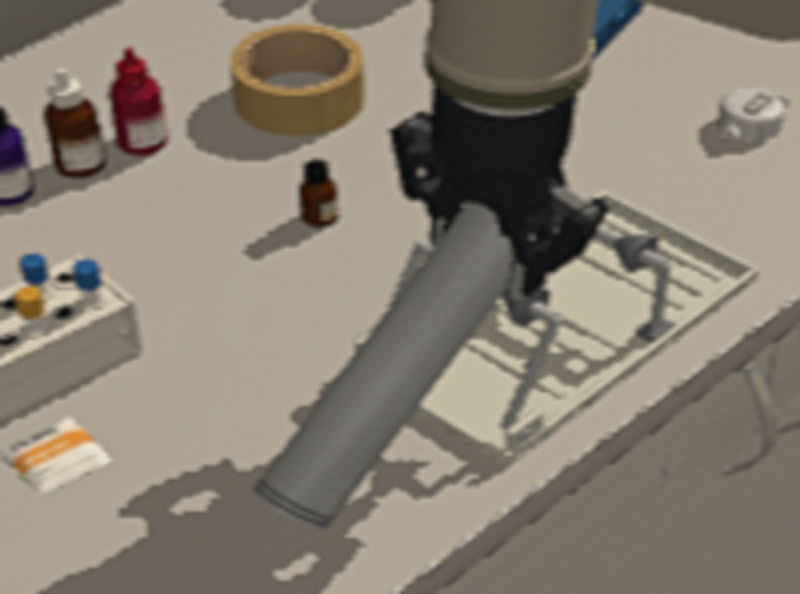

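View pics/w21.png

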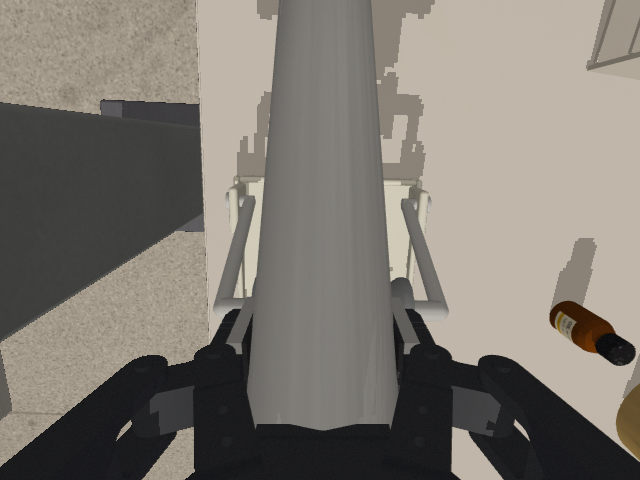

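```bash
python3 -m pendant '[0,-4,3,0,45,0,-8,1,0,45,0,-5,0,0,45]' 30
python3 - <<'E'
from h import *
st();s=snap('side','d22')
p,d=fitcan(cloud(s),432,(20,260),(8,150),(430,120,80),(0,-.75,.68))
b=np.array([19.4+2,106.9]); 
n=np.array([d[2],-d[1]])
print('bar-axis dist (30=contact)', (p[1:]-b)@n/np.hypot(*n))
t=(p[2]-25*np.hypot(d[0],d[1]))/d[2]; print('footcentre',p-t*d)
E
```

```text
time: 13.97
tool_pos: [426.9, 10.9, 106.0]
tcp_rot: [179.4, -2.2, 92.7]
ft_force: [-0.4, -0.0, -1.3]
finger_gap: 48.4
13.97 pos [426.9  10.9 106. ] rot [179.4  -2.2  92.7] F [-0.4 -0.  -1.3] T [-0.21 -0.02 -0.01] gap 48.4
n 1020 res 1.78 p [425.  114.2  73.6] d [ 0.024 -0.777  0.629] elev 38.9 foot est [423.  176.9  22.8] top [427.7  26.2 144.7]
bar-axis dist (30=contact) 32.42041132190983
footcentre [422.89910188 181.10610465  19.4427847 ]
```

```bash
python3 -m pendant '[3,0,-2,0,45,3,0,-2,0,45,0,0,-1,0,45]' 20
python3 - <<'E'
from h import *
st();s=snap('side','d23')
p,d=fitcan(cloud(s),432,(20,260),(8,150),(430,120,80),(0,-.75,.68))
b=np.array([19.4+2,106.9]); 
n=np.array([d[2],-d[1]])
print('bar-axis dist (30=contact)', (p[1:]-b)@n/np.hypot(*n))
t=(p[2]-25*np.hypot(d[0],d[1]))/d[2]; print('footcentre',p-t*d)
E
```

```text
time: 14.27
tool_pos: [434.3, 9.9, 101.8]
tcp_rot: [179.3, -2.2, 92.6]
ft_force: [-1.7, 0.8, 6.8]
finger_gap: 48.3
14.27 pos [434.3   9.9 101.8] rot [179.3  -2.2  92.6] F [-1.7  0.8  6.8] T [0.33 0.29 0.03] gap 48.3
n 1021 res 1.81 p [432.4 112.4  71.6] d [ 0.025 -0.784  0.62 ] elev 38.3 foot est [430.3 177.3  20.2] top [435.   28.2 138.1]
bar-axis dist (30=contact) 28.70616440311662
footcentre [430.31941308 178.05992672  19.61334535]
```

Run:
```python
from h import *
s=snap('scene','s24');cv2.imwrite('pics/s24z.png',cv2.resize(s['frame'][220:360,250:410],None,fx=5,fy=4.2,interpolation=cv2.INTER_CUBIC))
W=cloud(s)
p,d=fitcan(W,430,(20,260),(8,150),(430,112,72),(0,-.78,.62))
P=W[np.isfinite(W[...,0])]
v=P-p; t=v@d; r=np.linalg.norm(v-np.outer(t,d),axis=1)
q=P[(r<27)&(abs(r-25)<2.5)]; t=t[(r<27)&(abs(r-25)<2.5)]
print('t range',np.percentile(t,[0.3,1,99]), 'foot centre', p+d*np.percentile(t,.3)); f=p+d*np.percentile(t,.3); print('corner z',f[2]-25*np.hypot(d[0],d[1]))
```

```text
n 1813 res 1.08 p [428.3 110.6  70.3] d [ 0.022 -0.78   0.626] elev 38.7 foot est [426.5 174.2  19.4] top [430.6  25.8 138.3]
t range [-145.71623007 -142.52513178  146.382787  ] foot centre [425.13643645 224.28544006 -20.86257918]
corner z -40.3672744274637
```

View pics/s24z.png

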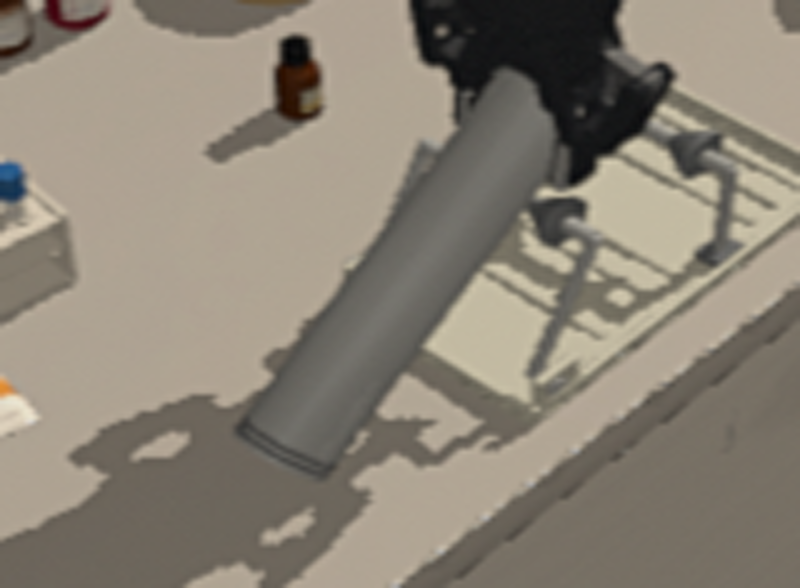

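```bash
python3 -m pendant '[0,0,1,0,45,0,0,0,0,45]' 20
python3 - <<'E'
from h import *
st()
E
python3 -m pendant '[0,0,0,0,53,0,0,0,0,56]' 20
python3 - <<'E'
from h import *
st();s=snap('scene','s25')
p,d=fitcan(cloud(s),430,(20,260),(8,150),(430,112,72),(0,-.78,.62))
E
```

```text
time: 14.53
tool_pos: [434.5, 10.3, 103.0]
tcp_rot: [179.3, -2.2, 92.7]
ft_force: [0.4, -0.8, -1.0]
finger_gap: 48.1
14.53 pos [434.5  10.3 103. ] rot [179.3  -2.2  92.7] F [ 0.4 -0.8 -1. ] T [-0.17 -0.04  0.01] gap 48.1
time: 14.7
tool_pos: [434.4, 10.4, 102.8]
tcp_rot: [179.3, -2.2, 92.7]
ft_force: [0.0, -0.2, 0.2]
finger_gap: 56.3
14.7 pos [434.4  10.4 102.8] rot [179.3  -2.2  92.7] F [ 0.  -0.2  0.2] T [-0.   -0.04  0.01] gap 56.3
n 1802 res 1.12 p [428.5 110.5  70.1] d [ 0.019 -0.777  0.629] elev 39.0 foot est [427.  173.2  19.4] top [430.6  26.1 138.6]
```

```bash
python3 -m pendant '[0,0,0,0,70,0,0,15,0,80,0,0,30,0,80,0,0,30,0,80,0,0,20,0,80,0,0,0,0,80]' 20
python3 - <<'E'
from h import *
st();s=snap('scene','s26')
p,d=fitcan(cloud(s),430,(20,260),(8,170),(430,112,72),(0,-.78,.62))
s2=snap('side','d26');fitcan(cloud(s2),432,(20,260),(8,150),(430,112,72),(0,-.78,.62))
cv2.imwrite('pics/s26z.png',cv2.resize(s['frame'][180:360,230:430],None,fx=4,fy=3.3,interpolation=cv2.INTER_CUBIC))
E
```

```text
time: 15.25
tool_pos: [430.6, 10.9, 198.6]
tcp_rot: [179.7, -2.3, 92.7]
ft_force: [0.9, 0.1, 0.2]
finger_gap: 80.1
15.25 pos [430.6  10.9 198.6] rot [179.7  -2.3  92.7] F [0.9 0.1 0.2] T [-0.01 -0.01 -0.08] gap 80.1
n 2026 res 1.17 p [428.3 110.6  70.3] d [ 0.018 -0.778  0.628] elev 38.9 foot est [426.9 173.2  19.8] top [430.7  11.4 150.3]
n 1008 res 1.77 p [432.6 111.9  71.8] d [ 0.023 -0.78   0.626] elev 38.7 foot est [430.6 176.6  19.8] top [434.9  31.5 136.3]
```

View pics/s26z.png

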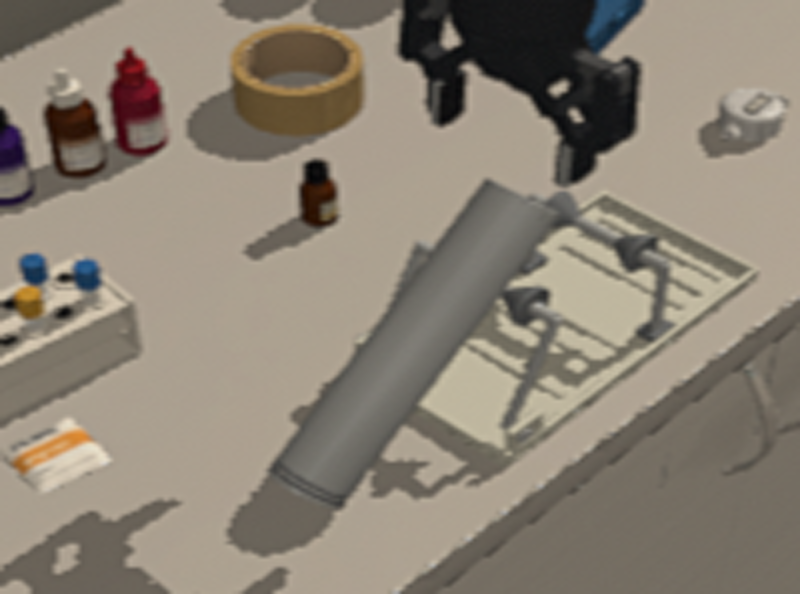

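```bash
python3 -m pendant '[0,30,0,-0.01,85,0,35,0,-0.01,85,0,35,0,0,85,0,33,-5,0,85,0,0,-35,0,85,0,0,-35,0,85,0,0,-25,0,85,0,0,0,0,85]' 20
python3 - <<'E'
from h import *
st();s=snap('wrist','w27')
p,d=fitcan(cloud(s),430,(20,260),(12,190),(430,112,72),(0,-.78,.62))
t=(p[2]-25*np.hypot(d[0],d[1]))/d[2]; print('footcentre',p-t*d)
E
```

```text
time: 16.02
tool_pos: [422.9, 149.2, 82.1]
tcp_rot: [-179.6, -2.2, 91.3]
ft_force: [-0.4, 1.1, -0.5]
finger_gap: 84.8
16.02 pos [422.9 149.2  82.1] rot [-179.6   -2.2   91.3] F [-0.4  1.1 -0.5] T [-0.01  0.02 -0.03] gap 84.8
n 20251 res 0.34 p [431.2 111.2  71. ] d [ 0.02  -0.776  0.631] elev 39.1 foot est [429.6 173.2  20.6] top [431.9  83.8  93.3]
footcentre [429.56021885 174.70870234  19.40155789]
```

View pics/w27.png

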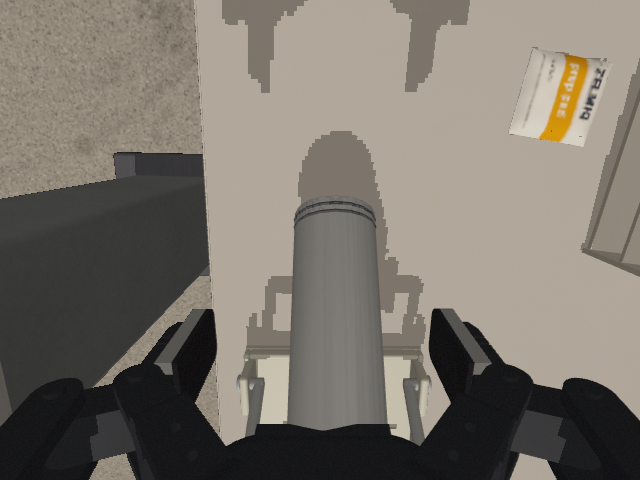

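```bash
python3 -m pendant '[4,-1,-20,0,85,4,-1,-20,0,85,2,0,-15,0,85,0,0,0,0,85]' 20
python3 - <<'E'
from h import *
st()
E
```

```text
time: 16.4
tool_pos: [436.1, 147.0, 31.6]
tcp_rot: [-179.9, -2.3, 91.3]
ft_force: [-1.2, 0.3, -0.6]
finger_gap: 85.2
16.4 pos [436.1 147.   31.6] rot [-179.9   -2.3   91.3] F [-1.2  0.3 -0.6] T [-0.01  0.01 -0.  ] gap 85.2
```

```bash
python3 -m pendant '[-3,0,-8,0,85,-2,0,-8,0,85,0,0,0,0,85]' 20
python3 - <<'E'
from h import *
st()
s=snap('wrist','w28')
E
```

```text
time: 16.65
tool_pos: [433.0, 146.8, 18.1]
tcp_rot: [179.9, -2.3, 91.2]
ft_force: [-0.7, 0.1, -0.8]
finger_gap: 85.3
16.65 pos [433.  146.8  18.1] rot [179.9  -2.3  91.2] F [-0.7  0.1 -0.8] T [-0.03  0.01 -0.01] gap 85.3
```

View pics/w28.png

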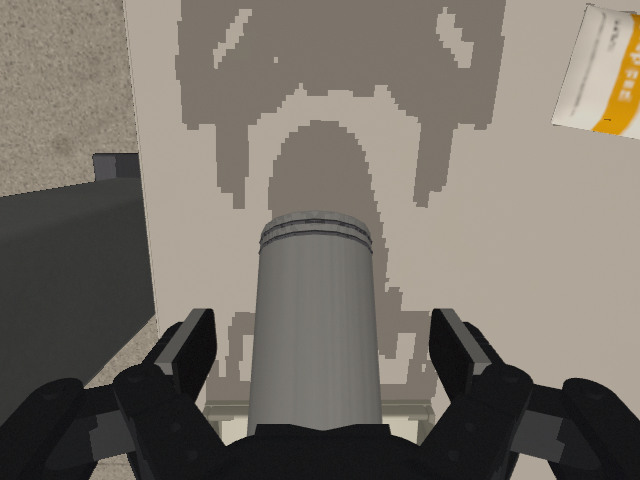

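```bash
python3 -m pendant '[-2,0,-6,0,85,-1,0,-4,0,85,0,0,0,0,85]' 20
python3 - <<'E'
from h import *
st()
E
```

```text
time: 16.95
tool_pos: [432.1, 147.3, 10.4]
tcp_rot: [179.7, -2.4, 91.2]
ft_force: [0.2, -0.4, -0.2]
finger_gap: 85.2
16.95 pos [432.1 147.3  10.4] rot [179.7  -2.4  91.2] F [ 0.2 -0.4 -0.2] T [ 0.02 -0.03  0.  ] gap 85.2
```

```bash
python3 -m pendant '[-2,0,-5,0,85,-1,0,-3,0,85,0,0,0,0,85]' 20
python3 - <<'E'
from h import *
st()
E
```

```text
time: 17.2
tool_pos: [429.2, 147.4, 2.2]
tcp_rot: [179.6, -2.4, 91.2]
ft_force: [-0.5, -0.0, -0.1]
finger_gap: 85.0
17.2 pos [429.2 147.4   2.2] rot [179.6  -2.4  91.2] F [-0.5 -0.  -0.1] T [-0.02  0.03 -0.  ] gap 85.0
```

```bash
python3 -m pendant '[1,0,0,0,60,0,0,0,0,55,0,0,0,0,45,0,0,0,0,45,0,0,0,0,45,0,0,0,0,45]' 25
python3 - <<'E'
from h import *
st();s=snap('scene','s29')
p,d=fitcan(cloud(s),430,(20,260),(8,170),(430,112,72),(0,-.78,.62))
E
```

```text
time: 17.7
tool_pos: [430.3, 147.6, 2.3]
tcp_rot: [179.6, -2.4, 91.2]
ft_force: [-0.2, -0.2, -0.9]
finger_gap: 48.7
17.7 pos [430.3 147.6   2.3] rot [179.6  -2.4  91.2] F [-0.2 -0.2 -0.9] T [-0.01  0.07 -0.04] gap 48.7
n 1393 res 1.13 p [428.6 110.7  70.4] d [ 0.018 -0.778  0.628] elev 38.9 foot est [427.2 173.8  19.4] top [430.9  11.5 150.5]
```

```bash
python3 -m pendant '[0,1,8,0,45,0,1,12,0,45,0,0,0,0,45]' 20
python3 - <<'E'
from h import *
st();s=snap('scene','s30')
p,d=fitcan(cloud(s),430,(20,260),(8,170),(430,112,80),(0,-.8,.6))
n=np.array([d[2],-d[1]]);print('bar dist',(p[1:]-[19,106.9])@n/np.hypot(*n))
E
```

```text
time: 18.0
tool_pos: [429.0, 149.4, 22.5]
tcp_rot: [179.8, -2.4, 91.2]
ft_force: [0.3, 0.2, -1.3]
finger_gap: 48.4
18.0 pos [429.  149.4  22.5] rot [179.8  -2.4  91.2] F [ 0.3  0.2 -1.3] T [ 0.02 -0.04 -0.01] gap 48.4
n 1192 res 1.16 p [427.5 117.1  86.8] d [ 0.021 -0.779  0.626] elev 38.8 foot est [426.  176.   39.5] top [429.9  26.5 159.7]
bar dist 45.82437186648612
```

```bash
python3 -m pendant '[0,-1,-9,0,45,0,0,-5,0,47,0,0,0,0,48,0,0,0,0,48]' 20
python3 - <<'E'
from h import *
st();s=snap('scene','s31')
p,d=fitcan(cloud(s),430,(20,260),(8,170),(430,112,72),(0,-.8,.6))
n=np.array([d[2],-d[1]]);print('bar dist',(p[1:]-[19,106.9])@n/np.hypot(*n))
E
```

```text
time: 18.38
tool_pos: [427.6, 147.9, 4.8]
tcp_rot: [179.9, -2.3, 91.2]
ft_force: [-0.3, -0.9, -2.1]
finger_gap: 48.7
18.38 pos [427.6 147.9   4.8] rot [179.9  -2.3  91.2] F [-0.3 -0.9 -2.1] T [ 0.08  0.01 -0.02] gap 48.7
n 1396 res 1.19 p [426.1 112.   71.9] d [ 0.023 -0.778  0.628] elev 38.9 foot est [424.3 174.2  21.8] top [429.1  12.8 151.9]
bar dist 31.138531432556462
```

```bash
python3 -m pendant '[1,0,0,0,48.8,1,0,4,0,48.8,1,0,4,0,48.8,0,0,0,0,48.8]' 20
python3 - <<'E'
from h import *
st();s=snap('scene','s32')
p,d=fitcan(cloud(s),430,(20,260),(8,170),(430,112,75),(0,-.8,.6))
n=np.array([d[2],-d[1]]);print('bar dist',(p[1:]-[19,106.9])@n/np.hypot(*n))
E
```

```text
time: 18.77
tool_pos: [429.8, 147.7, 12.5]
tcp_rot: [-180.0, -2.3, 91.2]
ft_force: [-0.3, 0.7, -1.4]
finger_gap: 48.9
18.77 pos [429.8 147.7  12.5] rot [-180.    -2.3   91.2] F [-0.3  0.7 -1.4] T [0.06 0.01 0.05] gap 48.9
n 1401 res 1.18 p [427.9 112.7  75.9] d [ 0.015 -0.815  0.579] elev 35.4 foot est [426.8 175.5  31.3] top [429.8  10.6 148.6]
bar dist 29.064396385562116
```

```bash
python3 -m pendant '[0,1,7,0,48.8,0,1,7,0,48.8,0,0,7,0,48.8,0,0,7,0,48.8,0,0,0,0,48.8]' 20
python3 - <<'E'
from h import *
st();s=snap('scene','s33')
p,d=fitcan(cloud(s),430,(20,260),(8,170),(430,112,90),(0,-.9,.43))
n=np.array([d[2],-d[1]]);print('bar dist',(p[1:]-[19,106.9])@n/np.hypot(*n))
E
```

```text
time: 19.23
tool_pos: [431.1, 150.2, 45.0]
tcp_rot: [179.8, -2.3, 91.2]
ft_force: [0.5, -0.1, 0.1]
finger_gap: 49.0
19.23 pos [431.1 150.2  45. ] rot [179.8  -2.3  91.2] F [ 0.5 -0.1  0.1] T [-0.07  0.    0.01] gap 49.0
n 903 res 2.36 p [428.9 115.2  96.6] d [ 0.003 -0.919  0.394] elev 23.2 foot est [428.7 197.8  61.2] top [429.3  14.4 139.9]
bar dist 28.493941211871864
```

```bash
python3 -m pendant '[0,-1,8,0,48.8,0,-2,8,0,48.8,0,-2,8,0,48.8,0,-1,6,0,48.8,0,0,0,0,48.8]' 20
python3 - <<'E'
from h import *
st();s=snap('scene','s34')
p,d=fitcan(cloud(s),430,(20,260),(50,170),(430,112,110),(0,-.97,.2))
n=np.array([d[2],-d[1]]);print('bar dist',(p[1:]-[19,106.9])@n/np.hypot(*n))
cv2.imwrite('pics/s34z.png',cv2.resize(s['frame'][180:360,230:430],None,fx=4,fy=3.3,interpolation=cv2.INTER_CUBIC))
E
```

```text
time: 19.7
tool_pos: [430.7, 143.3, 77.7]
tcp_rot: [179.9, -2.3, 91.2]
ft_force: [0.3, 0.1, -0.0]
finger_gap: 49.0
19.7 pos [430.7 143.3  77.7] rot [179.9  -2.3  91.2] F [ 0.3  0.1 -0. ] T [ 0.01 -0.04 -0.  ] gap 49.0
n 841 res 2.59 p [422.3 110.2 102.7] d [ 0.089 -0.928  0.362] elev 21.2 foot est [415.5 180.5  75.2] top [431.2  16.8 139.2]
bar dist 29.235594151012922
```

View pics/s34z.png

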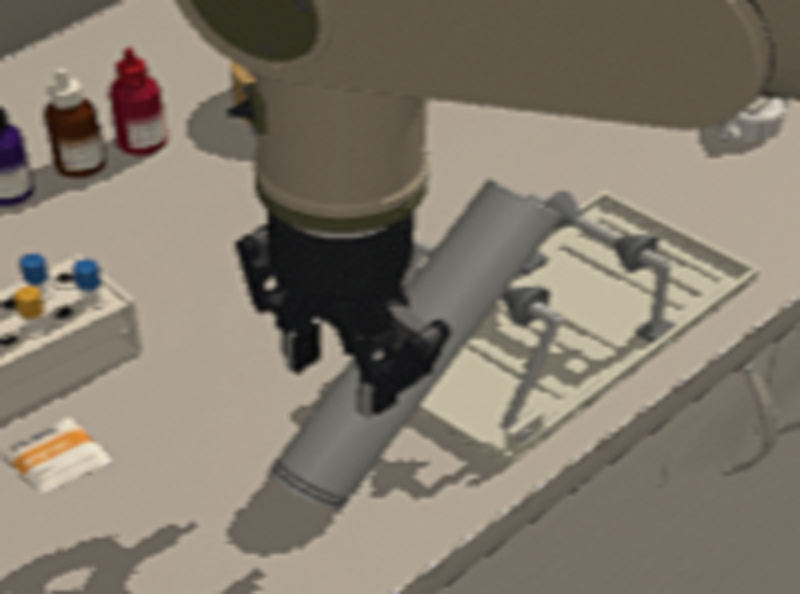

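```bash
python3 -m pendant '[0,2,0,0,80,0,2,0,0,80,0,0,-20,0,80,0,0,-20,0,80,0,0,-15,0,80,-2,0,-8,0,80,0,0,0,0,80]' 20
python3 - <<'E'
from h import *
st();s=snap('wrist','w35')
p,d=fitcan(cloud(s),430,(20,260),(12,190),(430,112,72),(0,-.78,.62))
t=(p[2]-25*np.hypot(d[0],d[1]))/d[2]; print('footcentre',p-t*d)
E
```

```text
time: 20.33
tool_pos: [428.3, 148.6, 11.6]
tcp_rot: [179.8, -2.3, 91.2]
ft_force: [-0.9, -0.4, -0.5]
finger_gap: 79.8
20.33 pos [428.3 148.6  11.6] rot [179.8  -2.3  91.2] F [-0.9 -0.4 -0.5] T [-0.   -0.03  0.02] gap 79.8
n 25312 res 0.33 p [430.3 111.2  71.1] d [ 0.017 -0.777  0.63 ] elev 39.0 foot est [429.  174.   20.2] top [430.1 119.5  64.4]
footcentre [428.930907   174.97769265  19.42443334]
```

View pics/w35.png

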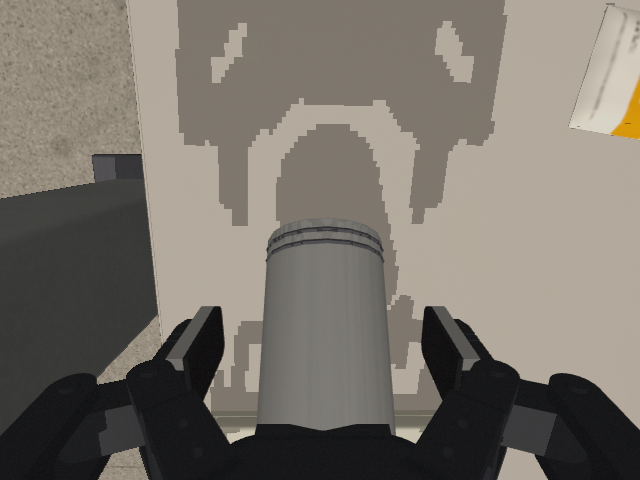

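```bash
python3 -m pendant '[1,2,-5,0,80,1,0,-4,0,70,0,0,0,0,55,0,0,0,0,47,0,0,0,0,47,0,0,0,0,47,0,0,0,0,47]' 20
python3 - <<'E'
from h import *
st()
E
python3 -m pendant '[0,0,4,0,48.4,0,0,4,0,48.4,0,0,0,0,48.4]' 20
cat >> h.py <<'E'
def chk(name,el):
    st();s=snap('scene',name)
    e=np.radians(el)
    p,d=fitcan(cloud(s),430,(-160,105),(95,260),(430,60,106.9+30/np.cos(e)+ (19-60)*-0 -(60-19)*np.tan(e)),(0,-np.cos(e),np.sin(e)))
    n=np.array([d[2],-d[1]]);print('bar dist',((p[1:]-[19,106.9])@n/np.hypot(*n)).round(1))
    return s
E
python3 - <<'E'
from h import *
chk('s36',36)
E
```

```text
time: 20.97
tool_pos: [433.4, 151.7, 5.8]
tcp_rot: [179.5, -2.4, 91.2]
ft_force: [0.2, -0.8, -1.7]
finger_gap: 48.4
20.97 pos [433.4 151.7   5.8] rot [179.5  -2.4  91.2] F [ 0.2 -0.8 -1.7] T [0.09 0.   0.  ] gap 48.4
time: 21.22
tool_pos: [433.2, 151.6, 14.5]
tcp_rot: [179.6, -2.4, 91.2]
ft_force: [1.0, 0.3, -1.8]
finger_gap: 48.4
21.22 pos [433.2 151.6  14.5] rot [179.6  -2.4  91.2] F [ 1.   0.3 -1.8] T [ 0.03 -0.02  0.05] gap 48.4
n 1168 res 1.15 p [430.5  62.9 118.1] d [ 0.002 -0.779  0.627] elev 38.8 foot est [430.5  93.5  93.5] top [430.7 -10.3 177. ]
bar dist 36.2
```

```bash
python3 -m pendant '[0,0,0,0,48.7,0,0,0,0,48.5]' 20
python3 - <<'E'
from h import *
chk('s37',36)
E
```

```text
time: 21.43
tool_pos: [433.3, 151.6, 14.6]
tcp_rot: [179.5, -2.4, 91.2]
ft_force: [0.8, 0.2, -1.5]
finger_gap: 48.6
21.43 pos [433.3 151.6  14.6] rot [179.5  -2.4  91.2] F [ 0.8  0.2 -1.5] T [-0.03  0.02  0.06] gap 48.6
n 1186 res 1.15 p [431.9  59.5 113.5] d [ 0.01  -0.81   0.587] elev 35.9 foot est [431.5  91.8  90. ] top [432.9 -16.4 168.5]
bar dist 29.1
```

```bash
python3 -m pendant '[0,0,5,0,48,0,0,5,0,48.3,0,0,0,0,48.7,0,0,0,0,48.4]' 20
python3 - <<'E'
from h import *
chk('s38',33)
E
```

```text
time: 21.82
tool_pos: [433.0, 151.6, 25.3]
tcp_rot: [179.6, -2.4, 91.2]
ft_force: [-0.5, 0.6, -2.2]
finger_gap: 49.0
21.82 pos [433.  151.6  25.3] rot [179.6  -2.4  91.2] F [-0.5  0.6 -2.2] T [ 0.08  0.11 -0.07] gap 49.0
n 1271 res 1.21 p [431.6  59.7 115.5] d [ 0.011 -0.844  0.536] elev 32.4 foot est [431.2  94.9  93.2] top [432.7 -23.2 168.1]
bar dist 29.1
```

```bash
python3 -m pendant '[0,0,0,0,48,0,0,6,0,48,0,0,5,0,48.2,0,0,0,0,48.7,0,0,0,0,48]' 20
python3 - <<'E'
from h import *
chk('s39',29)
E
```

```text
time: 22.28
tool_pos: [432.9, 151.6, 37.4]
tcp_rot: [179.6, -2.4, 91.2]
ft_force: [-0.5, 0.7, -1.7]
finger_gap: 47.9
22.28 pos [432.9 151.6  37.4] rot [179.6  -2.4  91.2] F [-0.5  0.7 -1.7] T [ 0.06  0.03 -0.03] gap 47.9
n 1312 res 1.14 p [431.6  59.8 118. ] d [ 0.014 -0.88   0.475] elev 28.4 foot est [431.1  95.2  98.9] top [433.1 -30.1 166.6]
bar dist 29.1
```

```bash
python3 -m pendant '[0,0,7,0,48,0,-1,7,0,48,0,0,0,0,48.7,0,0,0,0,48,0,-1,7,0,48,0,-1,7,0,48,0,0,0,0,48.7,0,0,0,0,48]' 20
python3 - <<'E'
from h import *
s=chk('s40',20)
cv2.imwrite('pics/s40z.png',cv2.resize(s['frame'][180:360,230:430],None,fx=4,fy=3.3,interpolation=cv2.INTER_CUBIC))
E
```

```text
time: 23.0
tool_pos: [433.0, 148.1, 68.7]
tcp_rot: [179.5, -2.4, 91.2]
ft_force: [-0.8, 0.6, -1.7]
finger_gap: 48.4
23.0 pos [433.  148.1  68.7] rot [179.5  -2.4  91.2] F [-0.8  0.6 -1.7] T [ 0.09 -0.05  0.02] gap 48.4
n 1311 res 1.04 p [431.9  60.4 124.9] d [ 0.017 -0.954  0.298] elev 17.3 foot est [431.4  89.8 115.7] top [433.8 -47.5 158.6]
bar dist 29.5
```

View pics/s40z.png

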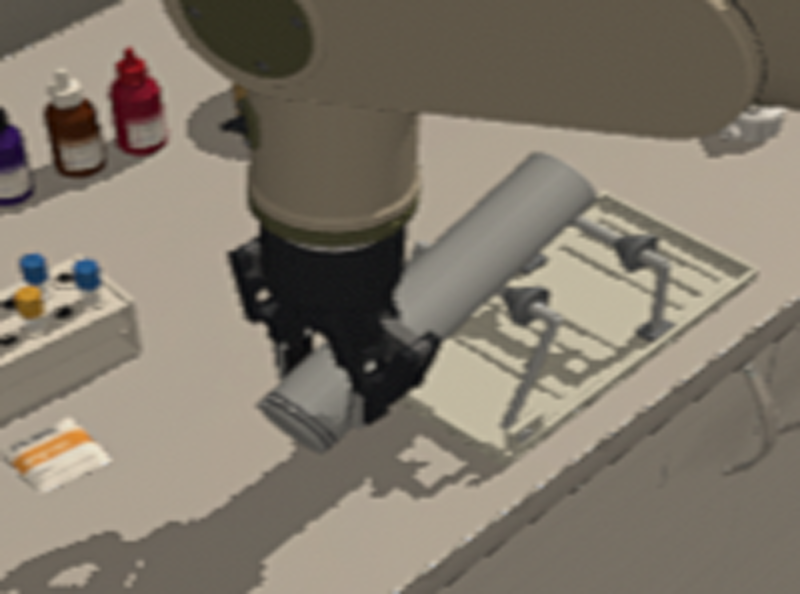

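```bash
python3 -m pendant '[0,0,0,0,45,0,0,0,0,45,0,-3,6,0,45,0,-12,4,0,45,0,-15,5,0,45,0,-15,5,0,45,0,-15,5,0,45,0,-10,2,0,45,0,0,0,0,45]' 40
python3 - <<'E'
from h import *
s=chk('s41',18)
cv2.imwrite('pics/s41z.png',cv2.resize(s['frame'][180:360,230:430],None,fx=4,fy=3.3,interpolation=cv2.INTER_CUBIC))
E
```

```text
time: 23.8
tool_pos: [431.3, 75.1, 97.0]
tcp_rot: [179.7, -2.4, 91.4]
ft_force: [-0.2, 0.7, -1.6]
finger_gap: 47.8
23.8 pos [431.3  75.1  97. ] rot [179.7  -2.4  91.4] F [-0.2  0.7 -1.6] T [ 0.09  0.   -0.  ] gap 47.8
n 1584 res 1.12 p [429.1  61.5 129.7] d [ 0.018 -0.954  0.299] elev 17.4 foot est [428.3 102.5 116.8] top [ 432.6 -119.9  186.6]
bar dist 34.5
```

View pics/s41z.png

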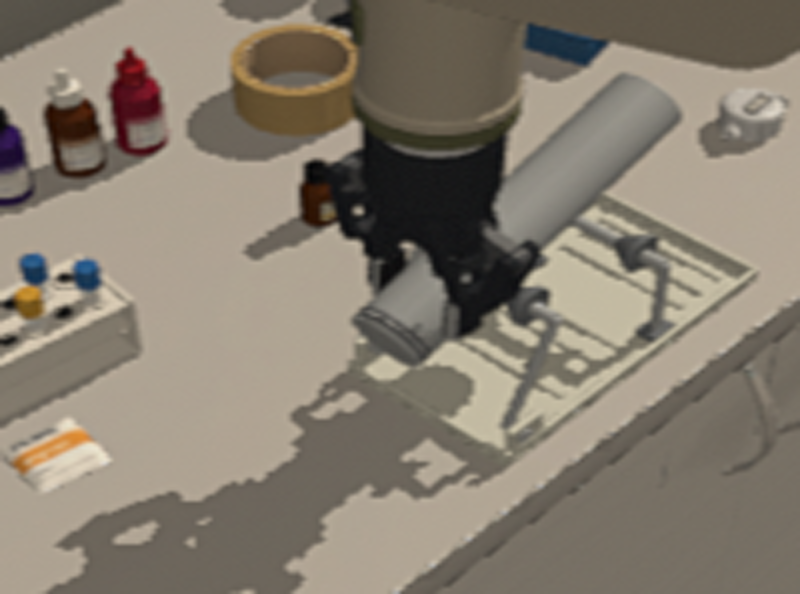

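```bash
python3 -m pendant '[1,-6,-2,0,45,0,0,-2,0,45,0,0,0,0,45]' 20
python3 - <<'E'
from h import *
s=chk('s42',18)
E
python3 -m pendant '[0,-1,1,0,48.5,0,-1,2,0,48.6,0,0,0,0,48.2]' 20
python3 - <<'E'
from h import *
s=chk('s43',17)
E
```

```text
time: 24.1
tool_pos: [432.6, 70.1, 92.4]
tcp_rot: [179.7, -2.4, 91.3]
ft_force: [0.0, 1.1, 1.6]
finger_gap: 47.6
24.1 pos [432.6  70.1  92.4] rot [179.7  -2.4  91.3] F [0.  1.1 1.6] T [ 0.03  0.07 -0.04] gap 47.6
n 1629 res 1.2 p [430.3  59.7 124.3] d [ 0.017 -0.953  0.301] elev 17.5 foot est [429.6 100.6 111.4] top [ 433.6 -125.4  182.7]
bar dist 28.8
time: 24.4
tool_pos: [432.0, 69.0, 95.1]
tcp_rot: [179.8, -2.4, 91.5]
ft_force: [-0.2, -0.4, -0.8]
finger_gap: 48.2
24.4 pos [432.   69.   95.1] rot [179.8  -2.4  91.5] F [-0.2 -0.4 -0.8] T [ 0.03 -0.04  0.02] gap 48.2
n 1606 res 1.1 p [429.7  60.2 126.2] d [ 0.021 -0.967  0.255] elev 14.8 foot est [428.8 100.6 115.5] top [ 433.8 -128.5  175.9]
bar dist 29.1
```

```bash
python3 -m pendant '[0,-1,3,0,48.5,0,-1,3,0,48.6,0,-1,2,0,48.6,0,0,0,0,48.2]' 20
python3 - <<'E'
from h import *
s=chk('s44',8)
E
```

```text
time: 24.78
tool_pos: [431.6, 66.1, 103.6]
tcp_rot: [179.8, -2.4, 91.5]
ft_force: [0.4, 1.2, -1.1]
finger_gap: 48.4
24.78 pos [431.6  66.1 103.6] rot [179.8  -2.4  91.5] F [ 0.4  1.2 -1.1] T [ 0.06 -0.01 -0.05] gap 48.4
n 1484 res 1.1 p [429.3  60.3 133. ] d [ 0.022 -0.997  0.078] elev 4.5 foot est [428.4  99.8 129.9] top [ 433.6 -137.5  148.6]
bar dist 29.3
```

```bash
python3 -m pendant '[0,-2,0,0,47.5,0,-4,1,0,47.5,0,-4,1,0,47.5,0,-1,3,0,48.5,0,-1,3,0,48.6,0,0,0,0,48.2]' 20
python3 - <<'E'
from h import *
s=chk('s45',-2)
E
```

```text
time: 25.33
tool_pos: [431.1, 52.5, 111.8]
tcp_rot: [179.9, -2.4, 91.5]
ft_force: [0.9, 0.0, -0.0]
finger_gap: 48.4
25.33 pos [431.1  52.5 111.8] rot [179.9  -2.4  91.5] F [ 0.9  0.  -0. ] T [-0.08 -0.02 -0.03] gap 48.4
n 1258 res 1.0 p [428.5  59.9 141.8] d [ 0.023 -0.991 -0.134] elev -7.7 foot est [427.9  87.6 145.5] top [ 433.2 -148.8  113.7]
bar dist 29.1
```

```bash
python3 -m pendant '[1,-1,2,0,48.5,1,-1,2,0,48.6,0,0,0,0,48.2]' 20
python3 - <<'E'
from h import *
s=chk('s46',-12)
E
```

```text
time: 25.63
tool_pos: [433.4, 50.4, 116.2]
tcp_rot: [179.9, -2.4, 91.5]
ft_force: [-0.9, 0.1, -1.5]
finger_gap: 48.6
25.63 pos [433.4  50.4 116.2] rot [179.9  -2.4  91.5] F [-0.9  0.1 -1.5] T [ 0.06 -0.01 -0.03] gap 48.6
n 1142 res 0.97 p [430.6  59.8 147.5] d [ 0.024 -0.969 -0.246] elev -14.2 foot est [429.9  85.4 154. ] top [ 435.6 -145.7   95.4]
bar dist 29.3
```

```bash
python3 -m pendant '[0,0,1,0,48.6,0,0,0,0,48.8,0,0,0,0,48.8]' 20
python3 - <<'E'
from h import *
s=chk('s47',-15)
cv2.imwrite('pics/s47z.png',cv2.resize(s['frame'][180:360,230:430],None,fx=4,fy=3.3,interpolation=cv2.INTER_CUBIC))
s=snap('side','d47');e=np.radians(-15)
fitcan(cloud(s),432,(-160,105),(80,260),(432,62,148),(0,-np.cos(e),np.sin(e)))
E
```

```text
time: 25.93
tool_pos: [433.4, 50.6, 117.2]
tcp_rot: [179.9, -2.4, 91.5]
ft_force: [-0.3, -0.3, -0.3]
finger_gap: 48.9
25.93 pos [433.4  50.6 117.2] rot [179.9  -2.4  91.5] F [-0.3 -0.3 -0.3] T [-0.06  0.02  0.  ] gap 48.9
n 1117 res 0.94 p [430.8  60.3 148.1] d [ 0.022 -0.965 -0.26 ] elev -15.1 foot est [430.2  85.9 155. ] top [ 435.5 -145.8   92.5]
bar dist 29.0
n 440 res 1.4 p [434.5  61.6 149.5] d [ 0.027 -0.965 -0.261] elev -15.2 foot est [433.7  90.  157.2] top [ 440.4 -148.4   92.7]
```

View pics/s47z.png

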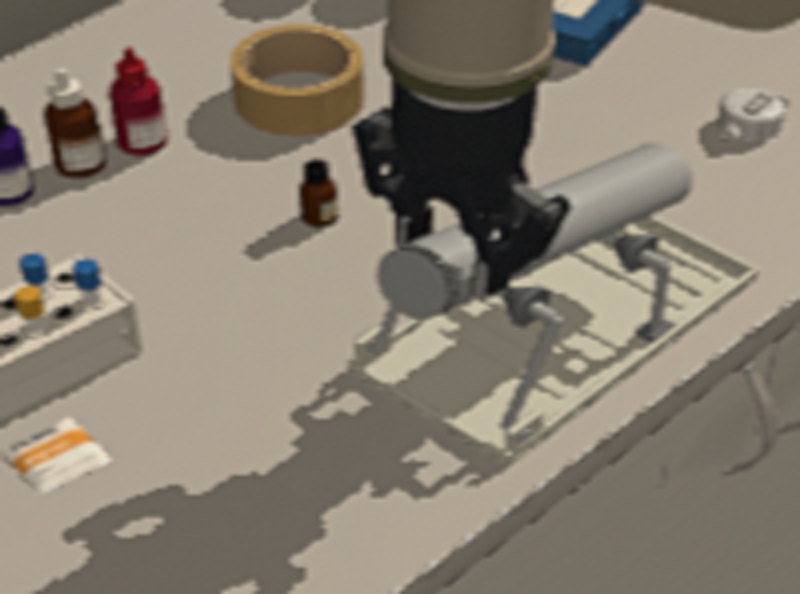

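```bash
python3 -m pendant '[0,0,0,0,52,0,0,0,0,60,0,0,0,0,75,0,0,0,0,85]' 20
python3 - <<'E'
from h import *
s=chk('s48',-15)
E
python3 -m pendant '[0,0,20,0,85,0,0,35,0,85,0,0,35,0,85,0,0,35,0,85,0,0,10,0,85,0,0,0,0,85]' 20
python3 - <<'E'
from h import *
s=chk('s49',-15)
cv2.imwrite('pics/s49z.png',cv2.resize(s['frame'][180:360,230:430],None,fx=4,fy=3.3,interpolation=cv2.INTER_CUBIC))
s=snap('side','d49');e=np.radians(-15)
fitcan(cloud(s),432,(-160,145),(80,260),(432,62,148),(0,-np.cos(e),np.sin(e)))
w=snap('wrist','w49');fitcan(cloud(w),432,(-160,145),(80,260),(432,62,148),(0,-np.cos(e),np.sin(e)))
E
```

```text
time: 26.37
tool_pos: [433.5, 50.8, 117.3]
tcp_rot: [179.9, -2.5, 91.5]
ft_force: [0.1, 0.5, 0.4]
finger_gap: 81.4
26.37 pos [433.5  50.8 117.3] rot [179.9  -2.5  91.5] F [0.1 0.5 0.4] T [-0.03 -0.01 -0.05] gap 81.4
n 1094 res 0.92 p [430.7  60.3 147.8] d [ 0.022 -0.966 -0.258] elev -15.0 foot est [430.1  85.9 154.7] top [ 435.3 -144.8   93. ]
bar dist 28.9
time: 26.92
tool_pos: [429.2, 51.0, 254.9]
tcp_rot: [-179.7, -2.5, 91.5]
ft_force: [1.0, 0.5, -0.5]
finger_gap: 85.3
26.92 pos [429.2  51.  254.9] rot [-179.7   -2.5   91.5] F [ 1.   0.5 -0.5] T [-0.03 -0.06  0.02] gap 85.3
n 1575 res 0.89 p [430.6  60.3 147.9] d [ 0.023 -0.966 -0.259] elev -15.0 foot est [430.   85.2 154.6] top [ 435.3 -143.9   93.2]
bar dist 28.9
n 698 res 1.05 p [434.7  61.7 149. ] d [ 0.028 -0.966 -0.257] elev -14.9 foot est [433.9  89.1 156.3] top [ 440.7 -143.8   94.3]
n 13192 res 0.31 p [433.3  61.6 149.6] d [ 0.024 -0.966 -0.257] elev -14.9 foot est [432.7  84.3 155.6] top [ 438.3 -138.8   96.3]
```

View pics/s49z.png

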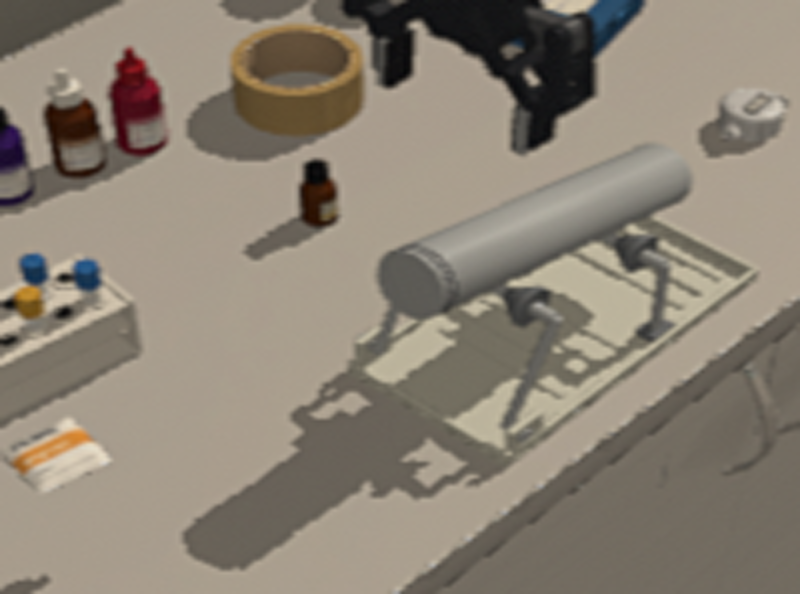

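View pics/w49.png

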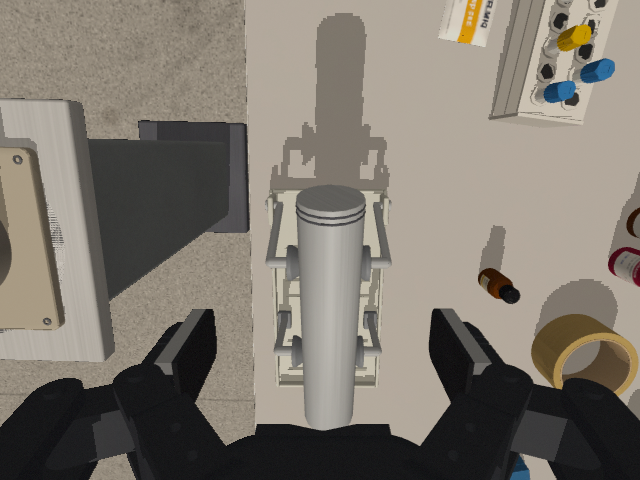

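Run:
```python
from h import *
e=np.radians(-15)
for n in ['w49','s49','d49']:
    W=cloud(load(n)); p,d=fitcan(W,432,(-160,145),(80,260),(432,62,148),(0,-np.cos(e),np.sin(e)))
    P=W[np.isfinite(W[...,0])]; v=P-p; t=v@d; r=np.linalg.norm(v-np.outer(t,d),axis=1)
    m=(abs(r-25)<3)&(t>-110)&(t<240)&(P[:,2]>p[2]+d[2]*t); h,_=np.histogram(t[m],bins=np.arange(-110,240,4)); 
    tf,tm=t[m].min(),t[m].max(); print(h[:15],h[-15:]); print(tf,tm,tm-tf,'foot',p+d*tf,'mouth',p+d*tm)
    q=(r<22)&(t<-40)&(t>-110); print('foot face t',np.median(t[q]),q.sum())
```

```text
n 13192 res 0.31 p [433.3  61.6 149.6] d [ 0.024 -0.966 -0.257] elev -14.9 foot est [432.7  84.3 155.6] top [ 438.3 -138.8   96.3]
[0 0 0 0 0 0 0 0 0 0 0 0 0 0 0] [135 132 131 134 123 120 124  98  60  13   0   0   0   0   0]
-24.039026691589967 216.0965143395039 240.13554103109385 foot [432.73553377  84.80692375 155.74057681] mouth [ 438.50164601 -147.21115685   94.10097681]
foot face t nan 0
n 1592 res 0.89 p [430.5  61.9 148.4] d [ 0.023 -0.966 -0.259] elev -15.0 foot est [430.   85.1 154.6] top [ 435.4 -144.    93.2]
[0 0 0 0 0 0 0 0 0 0 0 0 0 0 0] [15 26 11 23 15 22 18 14 14 12  2  0  0  0  0]
-26.738475154563485 219.99912289844048 246.73759805300395 foot [429.92654117  87.73503082 155.27489256] mouth [ 435.52942913 -150.52982937   91.41640572]
foot face t nan 0
n 698 res 1.05 p [434.7  61.7 149. ] d [ 0.028 -0.966 -0.257] elev -14.9 foot est [433.9  89.1 156.3] top [ 440.7 -143.8   94.3]
[0 0 0 0 0 0 0 0 0 0 0 0 0 0 0] [ 6  9 11  7  7  7  5 11  3  2  1  0  0  0  0]
-32.85715556550914 218.49677494352213 251.35393050903127 foot [433.73418078  93.48168253 157.49645752] mouth [ 440.84280166 -149.3141628    92.8555774 ]
foot face t nan 0
  return _methods._mean(a, axis=axis, dtype=dtype,
  ret = ret.dtype.type(ret / rcount)
```

```bash
python3 -m pendant '[0,0,5,0,85,0,0,0,0,85,0,0,0,0,85]' 20
python3 - <<'E'
from h import *
a=load('scene0')['frame'].astype(int); s=snap('scene','s50'); b=s['frame'].astype(int)
W=cloud(load('scene0'));W2=cloud(s)
for nm,box in dict(dish=(430,540,400,500,6,30),oil=(590,650,-60,20,10,80),counter=(400,560,-340,-240,6,60),pad=(520,600,215,280,3,15)).items():
    for w in (W,W2):
        P=w[np.isfinite(w[...,0])];m=(P[:,0]>box[0])&(P[:,0]<box[1])&(P[:,1]>box[2])&(P[:,1]<box[3])&(P[:,2]>box[4])&(P[:,2]<box[5]); print(nm,m.sum(),P[m].mean(0).round(1))
chk('s51',-15)
print(job.hand_in())
E
```

```text
time: 27.32
tool_pos: [425.3, 51.1, 251.2]
tcp_rot: [-179.0, -2.5, 91.4]
ft_force: [-0.4, -0.6, 0.2]
finger_gap: 85.0
dish 619 [485.2 447.8  14. ]
dish 619 [485.4 447.9  13.8]
oil 148 [618.5 -24.3  36.6]
oil 146 [618.7 -24.1  36.8]
counter 210 [ 478.9 -311.1   20.7]
counter 213 [ 479.1 -311.1   20.4]
pad 44 [552.4 233.6   5.4]
pad 290 [562.2 250.3   5.8]
27.37 pos [425.3  51.1 251.2] rot [-179.    -2.5   91.4] F [-0.4 -0.1 -0.3] T [ 0.01 -0.05 -0.04] gap 85.1
n 1581 res 0.92 p [430.6  60.3 147.9] d [ 0.022 -0.966 -0.258] elev -14.9 foot est [430.   85.6 154.6] top [ 435.3 -142.6   93.8]
bar dist 29.0
the job is handed in; nothing more can be done
None
```

The canister lies on both bars, mouth down over the tray, and the job is handed in. It took about 27 s of robot time.

**What I did**
- I swung the folded bar up and over, and it stayed up past upright by itself.
- I leaned the canister on the raised bar at about 39° to the worktop, foot on the worktop, and let go. It stayed there.
- I took it again about 30–35 mm from its foot and finished the tip. Then I let go and backed the gripper up clear of it.

**Last checks**
- **Canister:** all three cameras put it at about 15° mouth down, and it did not move after release. The wrist camera puts its mouth about 95 mm from the stand origin in -y (asked for: 90–105 mm). The folding bar is about 75 mm from the foot, against "some 70".
- **Dish, bottle and counter:** these are within 0.3 mm of where they started.
- **Sachet:** the before/after comparison was not usable, because it was mostly hidden at the start (44 points against 290). In the pictures it looks unmoved, and I never came near it.

**What went wrong or disagreed**
- The reported TCP height was about 24 mm below the real finger ends. My first try at the folding bar therefore closed above it, on nothing.
- My first attempts to tilt the canister slid its foot along the worktop a little. Pressing down lightly fixed that.
- During the regrasp the canister slipped once, back to its lean on the worktop. I took it again and pivoted it in small steps.
- The scene and side cameras disagree by up to 4 mm.

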